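# Register blanks in the pricking jig and prick both hole rows

## Robot

A 7-joint arm with a two-finger parallel gripper is mounted at the origin on the work surface. World frame = base frame: x ahead of the robot, y to its left, z up, the work surface at z = 0. Lengths are in mm, angles in rad, forces in N, time in s.
With the tool pointing down it reaches from about 425 to 825 mm from the base axis. Payload 3.6 kg.
Tool frame: the origin (TCP) lies midway between the tips of the shut fingers; the grasp point (between the pads) lies 19 mm behind it; z points along the fingers, y is the line along which they close (so a half turn about z gives the same grasp; the last joint's range is limited). The gripper opens to 85 mm and grips with 20 to 120 N. Pads are 22 mm wide; open, the fingers measure 114 mm over their backs; the gripper's body (76 mm by 85 mm) begins 54 mm behind the grasp point. The pads swing forward as they close: fully open they stand 13 mm farther back than shut.
Start: joints at [-1.222, 0.615, -0.013, 1.423, 0.008, 1.103, -0.04], TCP at [237.922, 604.86, 231.297] pointing down, gripper open.
Joint ranges: [-3.12, 3.12], [-0.3, 2.06], [-1.34, 1.32], [0.26, 2.42], [-1.36, 4.5], [0.01, 1.98], [-2.84, 2.84]. Speed limits (rad/s): [2.79, 2.79, 3.14, 3.14, 3.14, 3.14, 3.14].

## Interface

Orientations are given as a unit quaternion [x, y, z, w].
In Python, from station import * gives the robot as it stands.
- The arm moves only by the tool step_arm, never from a script. Its argument "motion" is a list of rows, each an object of numbers: "dx", "dy", "dz": the shift along the tool's x, y, z each as a share of 500 mm, from -1 to 1; "rx", "ry", "rz": the turn, a rotation vector about the tool's x, y, z each as a share of 120 degrees, from -1 to 1; "hand": the opening, from -1 (shut) to 1 (fully open). A call has 1 to 12 rows; each row is the pose to reach, as a shift and turn from the pose commanded when the call began, along the tool's axes at that moment; what a row does not reach only later rows make up. A row lasts 1/8 s, in which the tool goes at most 62.5 mm and 10.7 degrees, less where a joint would pass 70% of its speed; a pose out of reach is approached as far as the arm can. A call with a number of a shift or a turn outside -1 to 1 is refused whole. A call with a gripper value outside its range is refused whole. The fingers move at their own pace and stop on an object; "squeeze" is the grip in N (left out, the last holds). Time passes only in rows, so rows that repeat a pose let the fingers close. It gives the time, the measured TCP pose, the force, the opening and the grip force at its end, in the units of the state.
- sense(): the state, without advancing time (a new reading comes with each control period).
- snapshot(name): name is "scene" or "top"; returns the picture (480x640x3 uint8, red, green, blue); there is no depth.
- camera_model(name): a dict with "fx", "fy", "cx", "cy" (pixels), "R" (3x3) and "t" (3): a world point X has camera coordinates R X + t. Camera axes: x right, y down, z forward; pixel columns grow to the right and rows downward; lengths in mm; the calibration is good to about 2 mm. A picture is of the moment at which its call begins. camera_model takes no time and is no camera call.
- close_job(): hands the job in; it is judged then, once.
The state is a dict: "time_s": time; "joints": joint angles; "joint_velocities": joint speeds; "joint_efforts": joint torques, N m; "ee_pos": TCP position; "eef_rot": TCP orientation; "ft_force": force on the tool from outside, world axes, zero at the start; "wrist_torque": the same for the moment, N m; "opening": finger opening in mm; "grip_force": force on a finger pad.
Only numpy, scipy, OpenCV 4.12 (cv2) and the standard library are available. Lean on these libraries where they do the work, as an engineer would, in place of code of your own. Each camera call takes 0.05 s, during which the arm holds its last target. There are 200 camera calls.

## Task

Clear every offcut out of the jig's lanes into the scrap bin, lay each wooden blank lengthwise in a lane of its own, flat on the bed and pushed square and fully home against both the end fence and the side rib on its right, and turn the wing knob's pointer to the first index (single long mark). Then swing the sprung lever to its stop to prick the first holes and let it spring back, turn the knob on to the second index (double long mark), and swing the lever to its stop once more and let it spring back. Leave the knob there and the blanks home in the jig, with the glue bottle still standing.

Things in the scene. Friction and masses are not known exactly. Their poses are not given: they have to be found in the camera images.
- jig: fixed jig: grey laminate bed 150 x 244 mm, top at z 10 mm, three lanes open to the robot. Origin on the bench; x along the lanes to the end fence, y left. Fence: front face (x +65 mm) of a grey housing 100 mm deep, top z 60. Each lane has on its right (-y) an aluminium rib, x -60 to 65, 10 mm wide, 12 mm above the bed, centred at y -112, -34, +44 mm
- home0 (a point): right-hand lane of the jig: the point where the centre of a blank lies when its end is tight against the end fence and its right side tight against that lane's rib (55 mm from the fence, 20 mm from the rib, 20 mm above the bed); axes as the jig's
- home1 (a point): middle lane of the jig: the point where the centre of a blank lies when its end is tight against the end fence and its right side tight against that lane's rib (55 mm from the fence, 20 mm from the rib, 20 mm above the bed); axes as the jig's
- home2 (a point): left-hand lane of the jig: the point where the centre of a blank lies when its end is tight against the end fence and its right side tight against that lane's rib (55 mm from the fence, 20 mm from the rib, 20 mm above the bed); axes as the jig's
- knob (a joint): angle of the black wing knob on the housing top, rad, growing anticlockwise seen from above, range 0 to 3.0; at 0 its white pointer looks along the jig's +y (left); at 1.571 it points at the first index, the single long black mark on the side nearest the lanes; at 2.356 at the second index, the double long mark. Turns stiffly and stays where it is left
- knob_grip (a point): grip point of the knob, on its axis 86 mm above the bench; the wing is 56 mm long, 14 mm thick, 30 mm tall (z 66 to 96 mm); the point's y axis runs along the wing towards the pointer's tip
- lever (a joint): angle of the sprung lever on the housing top, rad: 0 at rest (arm pointing to the jig's -y, right), growing clockwise seen from above as the grip is swung towards the lanes' open front (-x), hard stop at 0.9; a spring returns it (about 2 to 5 N at the grip)
- lever_grip (a point): point on the lever's upright black round grip, 18 mm diameter, standing from 73 to 125 mm above the bench; the point is 106 mm above the bench, 110 mm from the pivot
- lever_pivot (a point): point on the lever's vertical pivot axis, at the height of lever_grip
- blank1: a pale wooden blank, 110 x 40 x 40 mm, 110 g; origin at its centre, x along its length. Two or three are present
- blank2: a pale wooden blank, 110 x 40 x 40 mm, 110 g; origin at its centre, x along its length. Two or three are present
- blank3: a pale wooden blank, 110 x 40 x 40 mm, 110 g; origin at its centre, x along its length. Two or three are present
- offcut1: a short darker offcut, 62 x 30 x 30 mm, left lying in one of the jig's lanes; origin at its centre, x along its length. Two or three are present
- offcut2: a short darker offcut, 62 x 30 x 30 mm, left lying in one of the jig's lanes; origin at its centre, x along its length. Two or three are present
- offcut3: a short darker offcut, 62 x 30 x 30 mm, left lying in one of the jig's lanes; origin at its centre, x along its length. Two or three are present
- bin: grey open scrap bin, fixed, 150 x 150 mm outside, 60 mm high, walls 5 mm; origin under its centre
- glue: upright white glue bottle, 64 mm diameter, 120 mm tall; origin under its centre
Not all that is in view belongs to the job. What is shaped like the offcut2 but green is not meant.

How it is judged (in metres and radians):
On the way, in this order (a step that is already met when the one before it is completed fails the run):
1. offcuts in the bin, every blank home against its stops, knob on the first index (((x of blank1 in the frame of home0 between -0.0025 and 0.0025 m and y of blank1 in the frame of home0 between -0.0025 and 0.0025 m and z of blank1 in the frame of home0 between -0.004 and 0.004 m) or (x of blank1 in the frame of home1 between -0.0025 and 0.0025 m and y of blank1 in the frame of home1 between -0.0025 and 0.0025 m and z of blank1 in the frame of home1 between -0.004 and 0.004 m) or (x of blank1 in the frame of home2 between -0.0025 and 0.0025 m and y of blank1 in the frame of home2 between -0.0025 and 0.0025 m and z of blank1 in the frame of home2 between -0.004 and 0.004 m)) and angle between the x axis of each of blank1, blank2, blank3 and the x axis of jig, either way round below 0.035 rad and linear speed of each of blank1, blank2, blank3, offcut1, offcut2, offcut3 below 0.02 m/s and ((x of blank2 in the frame of home0 between -0.0025 and 0.0025 m and y of blank2 in the frame of home0 between -0.0025 and 0.0025 m and z of blank2 in the frame of home0 between -0.004 and 0.004 m) or (x of blank2 in the frame of home1 between -0.0025 and 0.0025 m and y of blank2 in the frame of home1 between -0.0025 and 0.0025 m and z of blank2 in the frame of home1 between -0.004 and 0.004 m) or (x of blank2 in the frame of home2 between -0.0025 and 0.0025 m and y of blank2 in the frame of home2 between -0.0025 and 0.0025 m and z of blank2 in the frame of home2 between -0.004 and 0.004 m)) and ((x of blank3 in the frame of home0 between -0.0025 and 0.0025 m and y of blank3 in the frame of home0 between -0.0025 and 0.0025 m and z of blank3 in the frame of home0 between -0.004 and 0.004 m) or (x of blank3 in the frame of home1 between -0.0025 and 0.0025 m and y of blank3 in the frame of home1 between -0.0025 and 0.0025 m and z of blank3 in the frame of home1 between -0.004 and 0.004 m) or (x of blank3 in the frame of home2 between -0.0025 and 0.0025 m and y of blank3 in the frame of home2 between -0.0025 and 0.0025 m and z of blank3 in the frame of home2 between -0.004 and 0.004 m)) and x of offcut1 in the frame of bin between -0.07 and 0.07 m and y of offcut1 in the frame of bin between -0.07 and 0.07 m and z of each of offcut1, offcut2, offcut3 in the frame of bin below 0.06 m and x of offcut2 in the frame of bin between -0.07 and 0.07 m and y of offcut2 in the frame of bin between -0.07 and 0.07 m and x of offcut3 in the frame of bin between -0.07 and 0.07 m and y of offcut3 in the frame of bin between -0.07 and 0.07 m and value of joint knob between 1.4908 and 1.6508 rad), for 0.2 s.
2. the lever is swung to its stop with the blanks home and the knob on the first index (all of step 1 and value of joint lever above 0.84 rad), for 0.1 s.
3. the lever has sprung back (value of joint lever below 0.08 rad), for 0.2 s.
4. the knob is on the second index, lever at rest, blanks home (((x of blank1 in the frame of home0 between -0.0025 and 0.0025 m and y of blank1 in the frame of home0 between -0.0025 and 0.0025 m and z of blank1 in the frame of home0 between -0.004 and 0.004 m) or (x of blank1 in the frame of home1 between -0.0025 and 0.0025 m and y of blank1 in the frame of home1 between -0.0025 and 0.0025 m and z of blank1 in the frame of home1 between -0.004 and 0.004 m) or (x of blank1 in the frame of home2 between -0.0025 and 0.0025 m and y of blank1 in the frame of home2 between -0.0025 and 0.0025 m and z of blank1 in the frame of home2 between -0.004 and 0.004 m)) and angle between the x axis of each of blank1, blank2, blank3 and the x axis of jig, either way round below 0.035 rad and linear speed of each of blank1, blank2, blank3, offcut1, offcut2, offcut3 below 0.02 m/s and ((x of blank2 in the frame of home0 between -0.0025 and 0.0025 m and y of blank2 in the frame of home0 between -0.0025 and 0.0025 m and z of blank2 in the frame of home0 between -0.004 and 0.004 m) or (x of blank2 in the frame of home1 between -0.0025 and 0.0025 m and y of blank2 in the frame of home1 between -0.0025 and 0.0025 m and z of blank2 in the frame of home1 between -0.004 and 0.004 m) or (x of blank2 in the frame of home2 between -0.0025 and 0.0025 m and y of blank2 in the frame of home2 between -0.0025 and 0.0025 m and z of blank2 in the frame of home2 between -0.004 and 0.004 m)) and ((x of blank3 in the frame of home0 between -0.0025 and 0.0025 m and y of blank3 in the frame of home0 between -0.0025 and 0.0025 m and z of blank3 in the frame of home0 between -0.004 and 0.004 m) or (x of blank3 in the frame of home1 between -0.0025 and 0.0025 m and y of blank3 in the frame of home1 between -0.0025 and 0.0025 m and z of blank3 in the frame of home1 between -0.004 and 0.004 m) or (x of blank3 in the frame of home2 between -0.0025 and 0.0025 m and y of blank3 in the frame of home2 between -0.0025 and 0.0025 m and z of blank3 in the frame of home2 between -0.004 and 0.004 m)) and x of offcut1 in the frame of bin between -0.07 and 0.07 m and y of offcut1 in the frame of bin between -0.07 and 0.07 m and z of each of offcut1, offcut2, offcut3 in the frame of bin below 0.06 m and x of offcut2 in the frame of bin between -0.07 and 0.07 m and y of offcut2 in the frame of bin between -0.07 and 0.07 m and x of offcut3 in the frame of bin between -0.07 and 0.07 m and y of offcut3 in the frame of bin between -0.07 and 0.07 m and value of joint knob between 2.27619 and 2.43619 rad and value of joint lever below 0.08 rad), for 0.2 s.
5. the lever is swung to its stop with the blanks home and the knob on the second index (((x of blank1 in the frame of home0 between -0.0025 and 0.0025 m and y of blank1 in the frame of home0 between -0.0025 and 0.0025 m and z of blank1 in the frame of home0 between -0.004 and 0.004 m) or (x of blank1 in the frame of home1 between -0.0025 and 0.0025 m and y of blank1 in the frame of home1 between -0.0025 and 0.0025 m and z of blank1 in the frame of home1 between -0.004 and 0.004 m) or (x of blank1 in the frame of home2 between -0.0025 and 0.0025 m and y of blank1 in the frame of home2 between -0.0025 and 0.0025 m and z of blank1 in the frame of home2 between -0.004 and 0.004 m)) and angle between the x axis of each of blank1, blank2, blank3 and the x axis of jig, either way round below 0.035 rad and linear speed of each of blank1, blank2, blank3, offcut1, offcut2, offcut3 below 0.02 m/s and ((x of blank2 in the frame of home0 between -0.0025 and 0.0025 m and y of blank2 in the frame of home0 between -0.0025 and 0.0025 m and z of blank2 in the frame of home0 between -0.004 and 0.004 m) or (x of blank2 in the frame of home1 between -0.0025 and 0.0025 m and y of blank2 in the frame of home1 between -0.0025 and 0.0025 m and z of blank2 in the frame of home1 between -0.004 and 0.004 m) or (x of blank2 in the frame of home2 between -0.0025 and 0.0025 m and y of blank2 in the frame of home2 between -0.0025 and 0.0025 m and z of blank2 in the frame of home2 between -0.004 and 0.004 m)) and ((x of blank3 in the frame of home0 between -0.0025 and 0.0025 m and y of blank3 in the frame of home0 between -0.0025 and 0.0025 m and z of blank3 in the frame of home0 between -0.004 and 0.004 m) or (x of blank3 in the frame of home1 between -0.0025 and 0.0025 m and y of blank3 in the frame of home1 between -0.0025 and 0.0025 m and z of blank3 in the frame of home1 between -0.004 and 0.004 m) or (x of blank3 in the frame of home2 between -0.0025 and 0.0025 m and y of blank3 in the frame of home2 between -0.0025 and 0.0025 m and z of blank3 in the frame of home2 between -0.004 and 0.004 m)) and x of offcut1 in the frame of bin between -0.07 and 0.07 m and y of offcut1 in the frame of bin between -0.07 and 0.07 m and z of each of offcut1, offcut2, offcut3 in the frame of bin below 0.06 m and x of offcut2 in the frame of bin between -0.07 and 0.07 m and y of offcut2 in the frame of bin between -0.07 and 0.07 m and x of offcut3 in the frame of bin between -0.07 and 0.07 m and y of offcut3 in the frame of bin between -0.07 and 0.07 m and value of joint knob between 2.27619 and 2.43619 rad and value of joint lever above 0.84 rad), for 0.1 s.
6. the lever has sprung back (value of joint lever below 0.08 rad), for 0.2 s.
At the end, for the whole second after the job is handed in: Offcuts at rest in the bin; knob within 0.08 rad of 2.356; each blank at rest in a lane, centre within 2.5 mm of a home point along and across (4 mm in height), square to the jig within 0.035 rad; lever back below 0.08 rad after its second full swing (all of step 4); the robot touches nothing.
It fails at once if the glue bottle is knocked over (angle between glue's own z axis and vertical above 0.6 rad).
Of blank1, blank2, blank3 only 2 to 3 are there at a start; the rules pass over those that are not, and their reading is None.
Of offcut1, offcut2, offcut3 only 2 to 3 are there at a start; the rules pass over those that are not, and their reading is None.
At some moment in a run one of blank1, blank2, blank3 may be knocked a few centimetres aside while the robot is not near it.
Once in a run the grip may slacken for a moment while it holds something.
It also fails if it takes over 210 s, if anything falls off the work surface, if the arm or the gripper's body presses on something with over 40 N, if the wrist force passes 120 N, or if a joint passes its speed limit or range.

## Working session

There is one attempt and no reset: what is moved stays moved. The work goes in short steps, Python scripts to look and compute and a tool call to move; the robot and the scene stay as the last step left them, time stands still between calls to the robot, and variables do not carry over. Pictures are saved under pics/ and viewed, at most 14 in all, crops included, and the job is handed in when it is done.

Besides the shell and the picture viewer there is one more tool, called after "Request:" as a command line: name --argument value ..., lists and objects as JSON in quotes. step_arm: Moves the arm, as the interface text tells. Its arguments: {"type":"object","properties":{"motion":{"type":"array"},"squeeze":{"type":"number"}},"required":["motion"]}

```bash
ls; mkdir -p pics; python3 - <<'E'
from station import *
import cv2
s=sense();print(s)
for n in("scene","top"):
    cv2.imwrite(f"pics/{n}0.png",snapshot(n)[:,:,::-1]);print(n,camera_model(n))
E
```

```text
pics
{'time_s': 0.0, 'joints': array([-1.22249441,  0.61591666, -0.01263759,  1.42490748,  0.00807164,
        1.10343496, -0.04040294]), 'joint_velocities': array([-7.43698248e-04,  1.08255708e-03, -5.54985541e-05, -1.25324406e-04,
       -1.23736446e-03, -5.60946655e-04,  1.44223612e-03]), 'joint_efforts': array([-2.34633740e-05, -4.69200397e+01,  2.59098904e-01, -1.71029788e+01,
        9.95001756e-03,  9.52092698e-03,  1.08335118e-05]), 'ee_pos': array([237.64593598, 604.16183859, 230.13692269]), 'eef_rot': array([ 1.86272342e-01,  9.82497278e-01, -1.28590044e-03, -2.43023349e-04]), 'ft_force': array([0.07566034, 0.38706964, 0.57228477]), 'wrist_torque': array([ 0.00134645, -0.00550796, -0.00713998]), 'grip_force': 0.0, 'opening': 85.50002873173112}
scene {'fx': 453.4127065692204, 'fy': 453.4127065692204, 'cx': 319.34755012750503, 'cy': 240.85625155548277, 'R': array([[-0.1774812 ,  0.9840068 ,  0.0151999 ],
       [ 0.67092914,  0.13228319, -0.72962679],
       [-0.71996841, -0.11929699, -0.68367661]]), 't': array([  98.90191963, -269.38776747, 1320.6398732 ])}
top {'fx': 539.5294316481564, 'fy': 539.5294316481564, 'cx': 314.6998075407775, 'cy': 248.48764639461234, 'R': array([[ 0.02736594, -0.99952269,  0.01433548],
       [-0.99876236, -0.02793531, -0.04115047],
       [ 0.04153129, -0.01319162, -0.99905012]]), 't': array([ -20.92254003,  500.67562876, 1120.32476758])}
```

View pics/scene0.png

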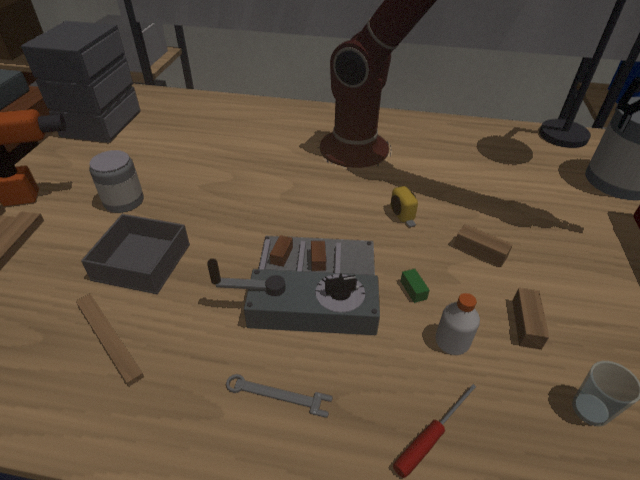

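View pics/top0.png

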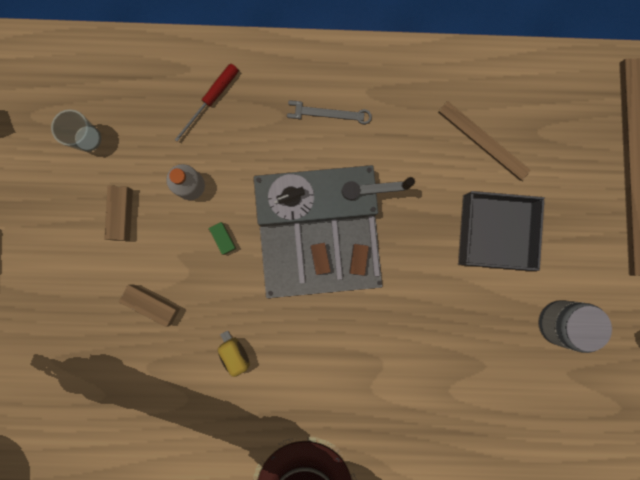

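Scene: two blanks, at (483,246) and (530,318). Two brown offcuts lie in the lanes at (282,250) and (318,254), with the bin at (140,250). Top: blanks at (118,213) and (148,305), offcuts at (321,259) and (360,260). The green decoy is at (222,238) and the bottle at (183,178). I'll enlarge the crops next.

```bash
python3 - <<'E'
import cv2,numpy as np
a=cv2.imread("pics/top0.png");b=cv2.imread("pics/scene0.png")
g=lambda im:cv2.convertScaleAbs(im,alpha=1.8)
cv2.imwrite("pics/c1.png",g(cv2.resize(a[155:305,245:425],None,fx=4,fy=4,interpolation=cv2.INTER_CUBIC)))
c=cv2.resize(a[170:335,95:245],None,fx=3.4,fy=3.4,interpolation=cv2.INTER_CUBIC)
cv2.imwrite("pics/c2.png",g(c))
cv2.imwrite("pics/c3.png",g(cv2.resize(b[225:345,200:390],None,fx=4,fy=4,interpolation=cv2.INTER_CUBIC)))
E
```

```text
(no output)
```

View pics/c1.png

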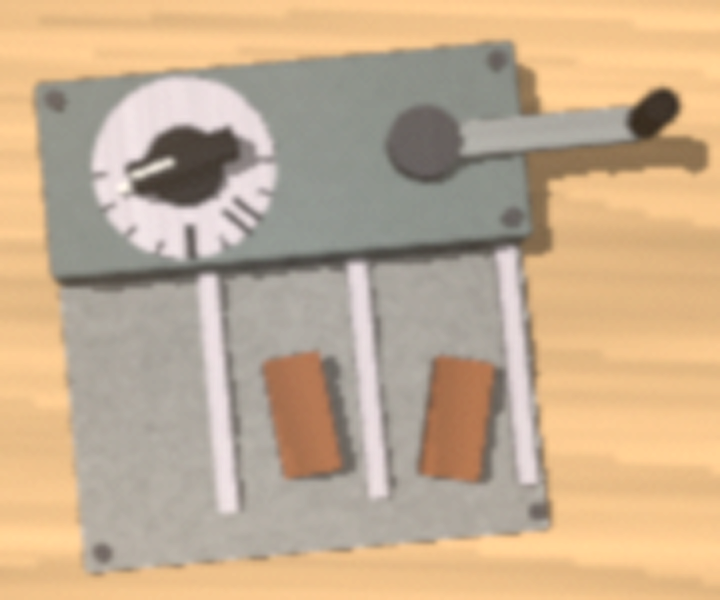

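View pics/c2.png

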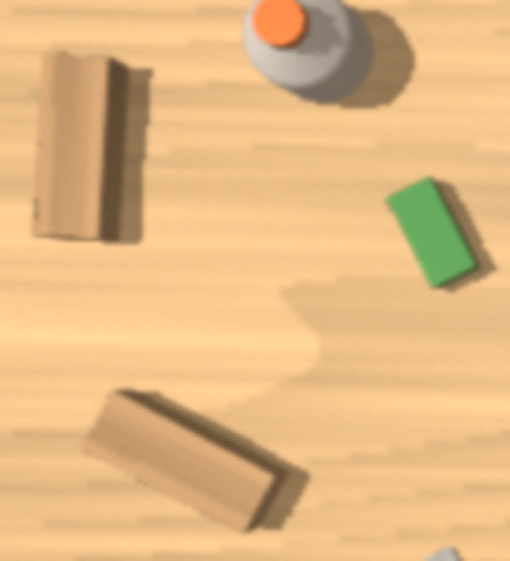

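View pics/c3.png

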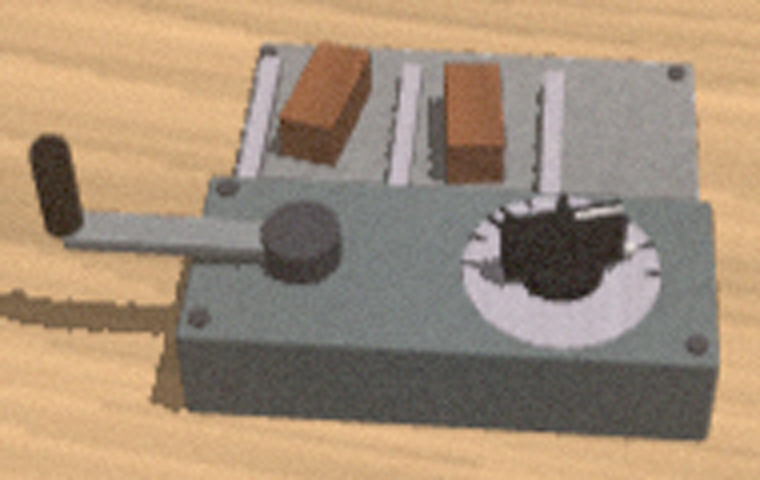

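Crops show the jig turned by about 5°. The pointer is near the first minor marks, left and slightly towards the lanes. The lever is at rest to the right, and the left lane is empty. Now I'll take measurements from the picked corners.

```bash
cat > h.py <<'E'
import numpy as np,cv2
from station import *
def ray(n,p):
    c=camera_model(n);d=c["R"].T@np.array([(p[0]-c["cx"])/c["fx"],(p[1]-c["cy"])/c["fy"],1]);return -c["R"].T@c["t"],d/np.linalg.norm(d)
def onz(n,p,z):
    o,d=ray(n,p);return (o+d*(z-o[2])/d[2])[:2]
def tri(p,q):
    (a,d),(b,e)=ray("top",p),ray("scene",q)
    s=np.linalg.lstsq(np.c_[d,-e],b-a,rcond=None)[0];P,Q=a+d*s[0],b+e*s[1];return (P+Q)/2,np.linalg.norm(P-Q)
def un(P,o,k): return [((u+.5)/k-.5+o[0],(v+.5)/k-.5+o[1]) for u,v in P]
def fit(M,W):
    M,W=np.array(M,float),np.array(W,float);m,w=M.mean(0),W.mean(0);A,B=M-m,W-w
    th=np.arctan2((A[:,0]*B[:,1]-A[:,1]*B[:,0]).sum(),(A*B).sum());R=np.array([[np.cos(th),-np.sin(th)],[np.sin(th),np.cos(th)]])
    t=w-R@m;return th,t,R,W-(M@R.T+t)
E
cat > m1.py <<'E'
from h import *
np.set_printoptions(precision=1,suppress=True)
o1,o3=(245,155),(200,225)
H=[(165,122),(165,-122),(65,-122),(65,122)];t=un([(36,85),(512,42),(528,233),(58,278)],o1,4);s=un([(718,362),(180,338),(213,178),(714,203)],o3,4)
for a,b in zip(t,s):print("housing",*tri(a,b))
F=[(-85,122),(-85,-122)];tf=un([(90,572),(550,528)],o1,4);sf=un([(693,65),(262,45)],o3,4)
for a,b in zip(tf,sf):print("bed",*tri(a,b))
R_=[(-60,-112),(-60,-34),(-60,44)];tr=un([(528,485),(379,497),(228,513)],o1,4)
for nm,hh,ff in(("top",t,tf),("scene",s,sf)):
    W=[onz(nm,p,60) for p in hh]+[onz(nm,p,10) for p in ff];M=H+F
    if nm=="top":W+=[onz(nm,p,22) for p in tr];M=M+R_
    th,tt,R,res=fit(M,W);print(nm,"jig",round(th,4),tt);print(res)
W=[(onz("top",a,z)+onz("scene",b,z))/2 for a,b,z in zip(t+tf,s+sf,[60]*4+[10]*2)]
th,tt,R,res=fit(H+F,W);print("both jig",round(th,4),tt,"\n",res)
for nm,a,b in(("mid",[(262,360),(320,351),(343,472),(285,480)],[(503,145),(445,145),(445,63),(500,63)]),("right",[(437,355),(495,364),(475,482),(419,474)],[(335,133),(281,118),(318,42),(372,52)])):
    P=[];
    for p,q in zip(un(a,o1,4),un(b,o3,4)):
        x,e=tri(p,q);P.append(x);print(nm,x,e)
    P=np.array([onz("top",p,40) for p in un(a,o1,4)]);d=P[0]+P[1]-P[2]-P[3];print("c",P.mean(0),"yaw",np.degrees(np.arctan2(d[1],d[0])))
for nm,a in(("A",[(45,52),(108,58),(98,241),(34,236)]),("B",[(122,388),(276,478),(248,530),(83,442)])):
    P=np.array([onz("top",p,40) for p in un(a,(95,170),3.4)]);print(nm,P.tolist(),P.mean(0),[np.linalg.norm(P[i]-P[i-1]) for i in range(4)])
x,e=tri(un([(665,100)],o1,4)[0],un([(47,140)],o3,4)[0]);print("levertop",x,e, R.T@(x[:2]-tt))
x,e=tri(un([(425,143)],o1,4)[0],un([(302,230)],o3,4)[0]);print("pivot",x,e,R.T@(x[:2]-tt))
for z in(70,96):
  P=[R.T@(onz("top",p,z)-tt) for p in un([(183,165),(122,188),(172,162),(240,135)],o1,4)];print("knob jig",z,P)
P=[R.T@(onz("top",p,60)-tt) for p in un([(183,168),(91,170),(278,160),(181,75),(190,262)],o1,4)];print("dial",P)
B=np.array([onz("top",p,60) for p in [(463,192),(543,195),(540,271),(460,266)]]);print("bin",B,B.mean(0))
im=cv2.imread("pics/scene0.png");cv2.imwrite("pics/c4.png",cv2.convertScaleAbs(cv2.resize(im[215:355,430:560],None,fx=4,fy=4,interpolation=2),alpha=1.8))
E
python3 m1.py
```

```text
housing [641.3 120.9  62.4] 1.4258565515765955
housing [ 670.7 -117.7   58.8] 2.5183096633266433
housing [ 574.2 -129.1   60.1] 0.16824822377548113
housing [544.6 109.1  60.2] 5.611520046220795
bed [395.7  91.   11.1] 3.4300827850611655
bed [ 424.9 -149.6   10. ] 1.7515934658727306
top jig 0.1223 [494.  -19.2]
[[-1.1 -1.6]
 [-1.9  1.4]
 [ 0.8  3.3]
 [ 1.1 -3.5]
 [ 1.  -2.2]
 [ 0.6  0.2]
 [-0.7  0.8]
 [ 0.5  0.5]
 [-0.4  1. ]]
scene jig 0.1271 [493.4 -17.4]
[[-2.3 -2.8]
 [-1.1  1.5]
 [ 0.9  0.9]
 [ 1.6  0. ]
 [ 0.6 -0.2]
 [ 0.4  0.5]]
both jig 0.1257 [493.7 -18.5] 
 [[-1.6 -2.1]
 [-1.6  1.5]
 [ 0.7  2.3]
 [ 1.4 -1.5]
 [ 0.9 -0.8]
 [ 0.3  0.7]]
mid [507.4   2.9  41.8] 0.013021369296273726
mid [512.8 -26.4  41.5] 0.3015416719746605
mid [451.4 -39.1  40.3] 1.7544728317577174
mid [446.5  -9.8  41.1] 1.4005507824467631
c [479.6 -18.6] yaw 12.353342540557948
right [512.4 -85.4  38.5] 2.4416644259416684
right [ 508.5 -115.    39.9] 2.472499270247755
right [ 448.4 -108.1   40.5] 1.5176101955090382
right [451.5 -78.4  41.3] 0.4246438173426342
c [480.3 -97.2] yaw -7.7394396274152575
A [[617.717
[... 443 characters left out ...]
6.0873935810413]] [376.5 326.9] [np.float64(39.246993169998795), np.float64(106.4202675853047), np.float64(34.8092106534125), np.float64(111.3757741873975)]
levertop [ 630.7 -182.5  132.5] 1.1883902500374028 [ 115.3 -179.8]
pivot [615.1 -73.9  79.2] 1.2797051662497354 [113.5 -70.2]
knob jig 70 [array([115.5,  49.5]), array([107. ,  80.8]), array([117.5,  54.8]), array([127.7,  19.8])]
knob jig 96 [array([111.8,  49. ]), array([103.5,  79.6]), array([113.8,  54.2]), array([123.7,  20.1])]
dial [array([115.4,  49.8]), array([118.8,  95.9]), array([114.8,   1.9]), array([162.3,  46.3]), array([67.9, 50.9])]
bin [[ 621.6 -302.9]
 [ 620.3 -465.5]
 [ 466.4 -460.9]
 [ 472.  -299.2]] [ 545.  -382.1]
```

View pics/c4.png

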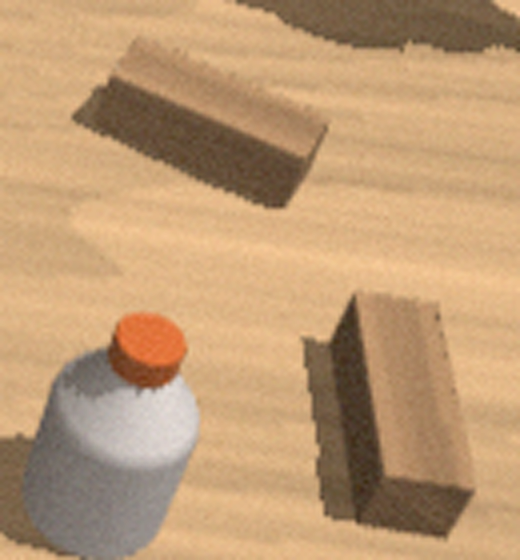

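Crop: blank B's top face has corners at (140,38), (328,125), (303,158) and (110,75). Blank A's are at (358,293), (437,303), (474,490) and (383,475). I'll check their heights and plan the first grasp.

```bash
cat >> h.py <<'E'
from scipy.spatial.transform import Rotation as Ro
TH,O=0.124,np.array([493.7,-18.5])
def J(x,y): c,s=np.cos(TH),np.sin(TH);return O+np.array([c*x-s*y,s*x+c*y])
def jinv(p): c,s=np.cos(TH),np.sin(TH);d=np.array(p)[:2]-O;return np.array([c*d[0]+s*d[1],-s*d[0]+c*d[1]])
def plan(*wps):
    """wps: (x,y,z,deg of tool y); prints shares"""
    s=sense();R0=Ro.from_quat(s["eef_rot"]);p=s["ee_pos"];print("t",round(s["time_s"],2),"at",p.round(1),"ty",np.degrees(np.arctan2(*R0.as_matrix()[[1,0],1])).round(1),"F",s["ft_force"].round(1),"open",round(s["opening"],1),"grip",round(s["grip_force"],1))
    for x,y,z,a in wps:
        a=np.radians(a);ty=np.array([np.cos(a),np.sin(a),0]);tz=np.array([0,0,-1.]);Rt=Ro.from_matrix(np.c_[np.cross(ty,tz),ty,tz])
        d=R0.inv().apply(np.array([x,y,z])-p)/500;r=(R0.inv()*Rt).as_rotvec(degrees=True)/120
        print((x,y,z),"d",d.round(4).tolist(),"r",r.round(4).tolist())
E
python3 - <<'E'
from h import *
for n,a,b in(("A",[(45,52),(108,58),(98,241),(34,236)],[(474,490),(383,475),(358,293),(437,303)]),("B",[(122,388),(276,478),(248,530),(83,442)],[(303,158),(110,75),(140,38),(328,125)])):
    P=[]
    for p,q in zip(un(a,(95,170),3.4),un(b,(430,215),4)):
        x,e=tri(p,q);P.append(x);print(n,x.round(1),round(e,1))
    print(np.mean(P,0))
plan((479.6,-18.6,120,102.4),(479.6,-18.6,22,102.4))
E
```

```text
A [617.4 418.3  42.4] 1.2
A [615.2 381.   40.6] 0.6
A [505.3 384.1  39.4] 3.2
A [507.1 420.6  42.1] 1.9
[561.26106423 400.9964613   41.13350094]
B [418.2 365.9  43.6] 5.2
B [366.9 271.9  40. ] 1.8
B [336.1 287.7  43.2] 4.2
B [385.3 386.1  40.3] 0.2
[376.6269909  327.87060461  41.79394221]
t 0.1 at [237.7 604.2 230.3] ty 68.5 F [-0.5  0.5  0.6] open 85.5 grip 0.0
(479.6, -18.6, 120) d [-0.9062, -0.9816, 0.2228] r [-0.0011, -0.0003, -0.2823]
(479.6, -18.6, 22) d [-0.9062, -0.9812, 0.4188] r [-0.0011, -0.0003, -0.2823]
```

Request:
step_arm --motion '[{"dx":-0.9062,"dy":-0.9816,"dz":0.15,"rz":-0.2823,"hand":0.1},{"dx":-0.9062,"dy":-0.9816,"dz":0.15,"rz":-0.2823,"hand":0.1},{"dx":-0.9062,"dy":-0.9816,"dz":0.15,"rz":-0.2823,"hand":0.1},{"dx":-0.9062,"dy":-0.9816,"dz":0.15,"rz":-0.2823,"hand":0.1},{"dx":-0.9062,"dy":-0.9816,"dz":0.15,"rz":-0.2823,"hand":0.1},{"dx":-0.9062,"dy":-0.9816,"dz":0.15,"rz":-0.2823,"hand":0.1},{"dx":-0.9062,"dy":-0.9816,"dz":0.15,"rz":-0.2823,"hand":0.1},{"dx":-0.9062,"dy":-0.9816,"dz":0.15,"rz":-0.2823,"hand":0.1},{"dx":-0.9062,"dy":-0.9816,"dz":0.15,"rz":-0.2823,"hand":0.1},{"dx":-0.9062,"dy":-0.9816,"dz":0.15,"rz":-0.2823,"hand":0.1},{"dx":-0.9062,"dy":-0.9816,"dz":0.15,"rz":-0.2823,"hand":0.1},{"dx":-0.9062,"dy":-0.9816,"dz":0.15,"rz":-0.2823,"hand":0.1}]' --squeeze 50

```text
invalid input
```

```bash
python3 -c "
from h import *
plan((479.6,-18.6,60,102.4),(479.6,-18.6,22,102.4))"
```

```text
t 0.1 at [237.7 604.2 230.3] ty 68.5 F [-0.5  0.5  0.6] open 85.5 grip 0.0
(479.6, -18.6, 60) d [-0.9062, -0.9813, 0.3428] r [-0.0011, -0.0003, -0.2823]
(479.6, -18.6, 22) d [-0.9062, -0.9812, 0.4188] r [-0.0011, -0.0003, -0.2823]
```

Request:
step_arm --motion '[{"dx":-0.9,"dy":-0.98,"dz":0.15,"rx":0,"ry":0,"rz":-0.28,"hand":0.1}]' --squeeze 50

```text
time_s: 0.22
ee_pos: [256.5, 550.5, 223.2]
eef_rot: [0.087, 0.996, 0.002, -0.001]
ft_force: [1.5, -0.3, 0.4]
opening: 70.1
grip_force: 0.0
```

```bash
python3 -c "
from h import *
plan((479.6,-18.6,120,102.4),(479.6,-18.6,22,102.4))"
```

```text
t 0.23 at [256.5 550.5 223.2] ty 80.0 F [ 1.5 -0.3  0.4] open 70.1 grip 0.0
(479.6, -18.6, 120) d [-0.6368, -1.0446, 0.2017] r [0.0016, -0.001, -0.1863]
(479.6, -18.6, 22) d [-0.6373, -1.0451, 0.3977] r [0.0016, -0.001, -0.1863]
```

Request:
step_arm --motion '[{"dx":-0.61,"dy":-1,"dz":0.1,"rx":0,"ry":0,"rz":-0.1863,"hand":0.1},{"dx":-0.61,"dy":-1,"dz":0.1,"rx":0,"ry":0,"rz":-0.1863,"hand":0.1},{"dx":-0.61,"dy":-1,"dz":0.1,"rx":0,"ry":0,"rz":-0.1863,"hand":0.1},{"dx":-0.61,"dy":-1,"dz":0.1,"rx":0,"ry":0,"rz":-0.1863,"hand":0.1},{"dx":-0.61,"dy":-1,"dz":0.1,"rx":0,"ry":0,"rz":-0.1863,"hand":0.1},{"dx":-0.61,"dy":-1,"dz":0.1,"rx":0,"ry":0,"rz":-0.1863,"hand":0.1},{"dx":-0.61,"dy":-1,"dz":0.1,"rx":0,"ry":0,"rz":-0.1863,"hand":0.1},{"dx":-0.61,"dy":-1,"dz":0.1,"rx":0,"ry":0,"rz":-0.1863,"hand":0.1},{"dx":-0.61,"dy":-1,"dz":0.1,"rx":0,"ry":0,"rz":-0.1863,"hand":0.1},{"dx":-0.61,"dy":-1,"dz":0.15,"rx":0,"ry":0,"rz":-0.1863,"hand":0.1},{"dx":-0.61,"dy":-1,"dz":0.2,"rx":0,"ry":0,"rz":-0.1863,"hand":0.1}]'

```text
time_s: 1.6
ee_pos: [467.5, -4.5, 123.5]
eef_rot: [-0.098, 0.995, -0.001, 0.0]
ft_force: [-0.8, 0.8, 0.5]
opening: 46.8
grip_force: 0.0
```

```bash
python3 -c "
from h import *
plan((479.6,-18.6,70,102.4),(479.6,-18.6,22,102.4),(479.6,-18.6,130,102.4),(545,-345,130,102.4))"
```

```text
t 1.6 at [467.5  -4.5 123.5] ty 101.3 F [-0.8  0.8  0.5] open 46.8 grip 0.0
(479.6, -18.6, 70) d [-0.0182, -0.0322, 0.107] r [-0.0007, 0.0001, -0.0094]
(479.6, -18.6, 22) d [-0.0181, -0.0321, 0.203] r [-0.0007, 0.0001, -0.0094]
(479.6, -18.6, 130) d [-0.0182, -0.0324, -0.013] r [-0.0007, 0.0001, -0.0094]
(545, -345, 130) d [-0.0189, -0.6982, -0.012] r [-0.0007, 0.0001, -0.0094]
```

Request:
step_arm --motion '[{"dx":-0.018,"dy":-0.032,"dz":0.1,"rx":0,"ry":0,"rz":-0.009,"hand":0.1},{"dx":-0.018,"dy":-0.032,"dz":0.15,"rx":0,"ry":0,"rz":-0.009,"hand":0.1},{"dx":-0.018,"dy":-0.032,"dz":0.2,"rx":0,"ry":0,"rz":-0.009,"hand":0.1},{"dx":-0.018,"dy":-0.032,"dz":0.203,"rx":0,"ry":0,"rz":-0.009,"hand":0.1},{"dx":-0.018,"dy":-0.032,"dz":0.203,"rx":0,"ry":0,"rz":-0.009,"hand":-0.6},{"dx":-0.018,"dy":-0.032,"dz":0.203,"rx":0,"ry":0,"rz":-0.009,"hand":-0.6},{"dx":-0.018,"dy":-0.032,"dz":0.203,"rx":0,"ry":0,"rz":-0.009,"hand":-0.6},{"dx":-0.018,"dy":-0.032,"dz":0.203,"rx":0,"ry":0,"rz":-0.009,"hand":-0.6}]'

```text
time_s: 2.6
ee_pos: [479.4, -15.0, 23.5]
eef_rot: [-0.111, 0.994, -0.0, 0.001]
ft_force: [0.3, 0.3, 3.7]
opening: 28.7
grip_force: 51.2
```

```bash
python3 -c "
from h import *
plan((479.6,-18.6,130,102.4),(545,-345,130,102.4),(545,-345,65,102.4))"
```

```text
t 2.6 at [479.4 -15.   23.5] ty 102.7 F [0.3 0.3 3.7] open 28.7 grip 51.2
(479.6, -18.6, 130) d [0.0008, -0.0072, -0.213] r [-0.0002, 0.0006, 0.0026]
(545, -345, 130) d [0.0168, -0.6728, -0.2128] r [-0.0002, 0.0006, 0.0026]
(545, -345, 65) d [0.017, -0.6728, -0.0828] r [-0.0002, 0.0006, 0.0026]
```

Request:
step_arm --motion '[{"dx":0.0,"dy":0.0,"dz":-0.12,"rx":0,"ry":0,"rz":0,"hand":-0.6},{"dx":0.0,"dy":-0.03,"dz":-0.21,"rx":0,"ry":0,"rz":0,"hand":-0.6},{"dx":0.017,"dy":-0.672,"dz":-0.21,"rx":0,"ry":0,"rz":0,"hand":-0.6},{"dx":0.017,"dy":-0.672,"dz":-0.21,"rx":0,"ry":0,"rz":0,"hand":-0.6},{"dx":0.017,"dy":-0.672,"dz":-0.21,"rx":0,"ry":0,"rz":0,"hand":-0.6},{"dx":0.017,"dy":-0.672,"dz":-0.21,"rx":0,"ry":0,"rz":0,"hand":-0.6},{"dx":0.017,"dy":-0.672,"dz":-0.21,"rx":0,"ry":0,"rz":0,"hand":-0.6},{"dx":0.017,"dy":-0.672,"dz":-0.21,"rx":0,"ry":0,"rz":0,"hand":-0.6},{"dx":0.017,"dy":-0.672,"dz":-0.21,"rx":0,"ry":0,"rz":0,"hand":-0.6},{"dx":0.017,"dy":-0.672,"dz":-0.21,"rx":0,"ry":0,"rz":0,"hand":-0.6}]'

```text
time_s: 3.85
ee_pos: [544.9, -341.7, 127.7]
eef_rot: [-0.112, 0.994, 0.001, -0.0]
ft_force: [0.1, 1.5, -1.2]
opening: 28.6
grip_force: 50.8
```

```bash
python3 -c "
from h import *
plan((545,-345,65,100),(480.3,-97.2,130,82.3))"
```

```text
t 3.85 at [ 544.9 -341.7  127.7] ty 102.9 F [ 0.1  1.5 -1.2] open 28.6 grip 50.8
(545, -345, 65) d [0.0012, -0.0068, 0.1254] r [0.0011, 0.0, 0.0241]
(480.3, -97.2, 130) d [0.0168, 0.5055, -0.0034] r [0.0011, -0.0002, 0.1716]
```

Request:
step_arm --motion '[{"dx":0.001,"dy":-0.007,"dz":0.1254,"rx":0,"ry":0,"rz":0,"hand":-0.6},{"dx":0.001,"dy":-0.007,"dz":0.1254,"rx":0,"ry":0,"rz":0,"hand":0.1},{"dx":0.001,"dy":-0.007,"dz":0.1254,"rx":0,"ry":0,"rz":0,"hand":0.1},{"dx":0.001,"dy":-0.007,"dz":0.05,"rx":0,"ry":0,"rz":0,"hand":0.1},{"dx":0.001,"dy":0.05,"dz":-0.003,"rx":0,"ry":0,"rz":0.05,"hand":0.1},{"dx":0.0168,"dy":0.5055,"dz":-0.0034,"rx":0,"ry":0,"rz":0.1716,"hand":0.1},{"dx":0.0168,"dy":0.5055,"dz":-0.0034,"rx":0,"ry":0,"rz":0.1716,"hand":0.1},{"dx":0.0168,"dy":0.5055,"dz":-0.0034,"rx":0,"ry":0,"rz":0.1716,"hand":0.1},{"dx":0.0168,"dy":0.5055,"dz":-0.0034,"rx":0,"ry":0,"rz":0.1716,"hand":0.1},{"dx":0.0168,"dy":0.5055,"dz":-0.0034,"rx":0,"ry":0,"rz":0.1716,"hand":0.1},{"dx":0.0168,"dy":0.5055,"dz":-0.0034,"rx":0,"ry":0,"rz":0.1716,"hand":0.1}]'

```text
time_s: 5.22
ee_pos: [481.7, -99.8, 131.2]
eef_rot: [0.068, 0.998, -0.0, 0.002]
ft_force: [-0.2, -0.3, -0.5]
opening: 46.8
grip_force: 0.0
```

```bash
python3 -c "
from h import *
plan((480.3,-97.2,22,82.3),(480.3,-97.2,130,82.3))"
```

```text
t 5.22 at [481.7 -99.8 131.2] ty 82.2 F [-0.2 -0.3 -0.5] open 46.8 grip 0.0
(480.3, -97.2, 22) d [0.0043, 0.0049, 0.2184] r [-0.0001, 0.0016, -0.0011]
(480.3, -97.2, 130) d [0.0036, 0.0048, 0.0024] r [-0.0001, 0.0016, -0.0011]
```

Request:
step_arm --motion '[{"dx":0.003,"dy":0.004,"dz":0.1,"rx":0,"ry":0,"rz":0,"hand":0.1},{"dx":0.003,"dy":0.004,"dz":0.19,"rx":0,"ry":0,"rz":0,"hand":0.1},{"dx":0.003,"dy":0.004,"dz":0.218,"rx":0,"ry":0,"rz":0,"hand":0.1},{"dx":0.003,"dy":0.004,"dz":0.218,"rx":0,"ry":0,"rz":0,"hand":0.1},{"dx":0.003,"dy":0.004,"dz":0.218,"rx":0,"ry":0,"rz":0,"hand":-0.6},{"dx":0.003,"dy":0.004,"dz":0.218,"rx":0,"ry":0,"rz":0,"hand":-0.6},{"dx":0.003,"dy":0.004,"dz":0.218,"rx":0,"ry":0,"rz":0,"hand":-0.6},{"dx":0.003,"dy":0.004,"dz":0.218,"rx":0,"ry":0,"rz":0,"hand":-0.6},{"dx":0.003,"dy":0.004,"dz":0.1,"rx":0,"ry":0,"rz":0,"hand":-0.6},{"dx":0.003,"dy":0.004,"dz":0.0,"rx":0,"ry":0,"rz":0,"hand":-0.6},{"dx":0.003,"dy":0.004,"dz":0.0,"rx":0,"ry":0,"rz":0,"hand":-0.6}]'

```text
time_s: 6.6
ee_pos: [482.3, -98.2, 133.3]
eef_rot: [0.069, 0.998, -0.0, 0.005]
ft_force: [0.9, -0.1, -1.5]
opening: 29.3
grip_force: 49.4
```

```bash
python3 -c "
from h import *
plan((545,-418,130,95),(545,-418,65,95))"
```

```text
t 6.6 at [482.3 -98.2 133.3] ty 82.1 F [ 0.9 -0.1 -1.5] open 29.3 grip 49.4
(545, -418, 130) d [-0.212, -0.6164, 0.0087] r [-0.0006, 0.0044, -0.1074]
(545, -418, 65) d [-0.2108, -0.6164, 0.1387] r [-0.0006, 0.0044, -0.1074]
```

Request:
step_arm --motion '[{"dx":-0.212,"dy":-0.6164,"dz":0.008,"rx":0,"ry":0.003,"rz":-0.107,"hand":-0.6},{"dx":-0.212,"dy":-0.6164,"dz":0.008,"rx":0,"ry":0.003,"rz":-0.107,"hand":-0.6},{"dx":-0.212,"dy":-0.6164,"dz":0.008,"rx":0,"ry":0.003,"rz":-0.107,"hand":-0.6},{"dx":-0.212,"dy":-0.6164,"dz":0.008,"rx":0,"ry":0.003,"rz":-0.107,"hand":-0.6},{"dx":-0.212,"dy":-0.6164,"dz":0.008,"rx":0,"ry":0.003,"rz":-0.107,"hand":-0.6},{"dx":-0.212,"dy":-0.6164,"dz":0.008,"rx":0,"ry":0.003,"rz":-0.107,"hand":-0.6},{"dx":-0.212,"dy":-0.6164,"dz":0.05,"rx":0,"ry":0.003,"rz":-0.107,"hand":-0.6},{"dx":-0.212,"dy":-0.6164,"dz":0.138,"rx":0,"ry":0.003,"rz":-0.107,"hand":-0.6},{"dx":-0.212,"dy":-0.6164,"dz":0.138,"rx":0,"ry":0.003,"rz":-0.107,"hand":-0.6},{"dx":-0.212,"dy":-0.6164,"dz":0.138,"rx":0,"ry":0.003,"rz":-0.107,"hand":0.1},{"dx":-0.212,"dy":-0.6164,"dz":0.138,"rx":0,"ry":0.003,"rz":-0.107,"hand":0.1},{"dx":-0.212,"dy":-0.6164,"dz":0.0,"rx":0,"ry":0.003,"rz":-0.107,"hand":0.1}]'

```text
time_s: 8.1
ee_pos: [539.4, -415.5, 119.5]
eef_rot: [-0.043, 0.999, 0.004, -0.007]
ft_force: [1.8, -0.8, 0.1]
opening: 47.2
grip_force: 0.0
```

```bash
python3 -c "
from h import *
import cv2
plan((480,-100,220,95),(450,0,220,120),(376.5,327.4,150,152.5))
for n in('scene','top'): cv2.imwrite(f'pics/{n}1.png',snapshot(n)[:,:,::-1])
a=cv2.imread('pics/top1.png');b=cv2.imread('pics/scene1.png')
cv2.imwrite('pics/s1.png',cv2.convertScaleAbs(np.hstack([cv2.resize(b[200:340],(640,140)),]),alpha=1.8))"
```

```text
t 8.1 at [ 539.4 -415.5  119.5] ty 95.0 F [ 1.8 -0.8  0.1] open 47.2 grip 0.0
(480, -100, 220) d [0.0665, 0.6404, -0.1952] r [0.0037, -0.007, -0.0002]
(450, 0, 220) d [0.109, 0.8448, -0.193] r [0.0052, -0.0061, -0.2085]
(376.5, 327.4, 150) d [0.1965, 1.5088, -0.0466] r [0.0069, -0.0045, -0.4794]
```

View pics/s1.png

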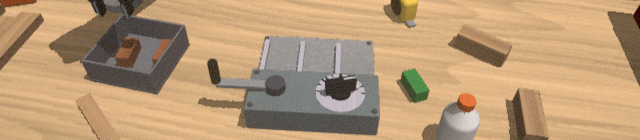

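Both offcuts are in the bin, at (128,50) and (160,50) in the strip, and the blanks haven't moved. Next is blank B.

Request:
step_arm --motion '[{"dx":0.0665,"dy":0.2,"dz":-0.16,"rx":0.003,"ry":-0.006,"rz":0,"hand":0.45},{"dx":0.109,"dy":0.845,"dz":-0.193,"rx":0.005,"ry":-0.006,"rz":-0.2085,"hand":0.45},{"dx":0.109,"dy":0.845,"dz":-0.193,"rx":0.005,"ry":-0.006,"rz":-0.2085,"hand":0.45},{"dx":0.109,"dy":0.845,"dz":-0.193,"rx":0.005,"ry":-0.006,"rz":-0.2085,"hand":0.45},{"dx":0.109,"dy":0.845,"dz":-0.193,"rx":0.005,"ry":-0.006,"rz":-0.2085,"hand":0.45},{"dx":0.109,"dy":0.845,"dz":-0.193,"rx":0.005,"ry":-0.006,"rz":-0.2085,"hand":0.45},{"dx":0.109,"dy":0.845,"dz":-0.193,"rx":0.005,"ry":-0.006,"rz":-0.2085,"hand":0.45},{"dx":0.109,"dy":0.845,"dz":-0.193,"rx":0.005,"ry":-0.006,"rz":-0.2085,"hand":0.45},{"dx":0.109,"dy":0.845,"dz":-0.193,"rx":0.005,"ry":-0.006,"rz":-0.2085,"hand":0.45}]'

```text
time_s: 9.32
ee_pos: [452.7, -1.4, 221.4]
eef_rot: [-0.259, 0.966, -0.005, 0.005]
ft_force: [1.2, -0.8, -0.2]
opening: 62.2
grip_force: 0.0
```

```bash
python3 -c "
from h import *
plan((415,160,200,135),(376.5,327.4,150,152.5),(376.5,327.4,90,152.5))"
```

```text
t 9.32 at [452.7  -1.4 221.4] ty 120.0 F [ 1.2 -0.8 -0.2] open 62.2 grip 0.0
(415, 160, 200) d [-0.0959, 0.3177, 0.0397] r [-0.0061, 0.0025, -0.1247]
(376.5, 327.4, 150) d [-0.1961, 0.6473, 0.1365] r [-0.0065, 0.0016, -0.2706]
(376.5, 327.4, 90) d [-0.1953, 0.6487, 0.2564] r [-0.0065, 0.0016, -0.2706]
```

Request:
step_arm --motion '[{"dx":-0.196,"dy":0.648,"dz":0.137,"rx":-0.006,"ry":0.002,"rz":-0.2706,"hand":0.45},{"dx":-0.196,"dy":0.648,"dz":0.137,"rx":-0.006,"ry":0.002,"rz":-0.2706,"hand":0.45},{"dx":-0.196,"dy":0.648,"dz":0.137,"rx":-0.006,"ry":0.002,"rz":-0.2706,"hand":0.45},{"dx":-0.196,"dy":0.648,"dz":0.137,"rx":-0.006,"ry":0.002,"rz":-0.2706,"hand":0.45},{"dx":-0.196,"dy":0.648,"dz":0.137,"rx":-0.006,"ry":0.002,"rz":-0.2706,"hand":0.45},{"dx":-0.196,"dy":0.648,"dz":0.137,"rx":-0.006,"ry":0.002,"rz":-0.2706,"hand":0.45},{"dx":-0.196,"dy":0.648,"dz":0.137,"rx":-0.006,"ry":0.002,"rz":-0.2706,"hand":0.45},{"dx":-0.196,"dy":0.648,"dz":0.18,"rx":-0.006,"ry":0.002,"rz":-0.2706,"hand":0.45},{"dx":-0.196,"dy":0.648,"dz":0.256,"rx":-0.006,"ry":0.002,"rz":-0.2706,"hand":0.45},{"dx":-0.196,"dy":0.648,"dz":0.256,"rx":-0.006,"ry":0.002,"rz":-0.2706,"hand":0.45},{"dx":-0.196,"dy":0.648,"dz":0.256,"rx":-0.006,"ry":0.002,"rz":-0.2706,"hand":0.45}]'

```text
time_s: 10.7
ee_pos: [377.8, 326.6, 90.4]
eef_rot: [-0.517, 0.856, 0.0, -0.001]
ft_force: [0.2, -0.1, 0.7]
opening: 62.0
grip_force: 0.0
```

```bash
python3 -c "
from h import *
plan((376.5,327.4,14,152.5),(376.5,327.4,150,152.5))"
```

```text
t 10.7 at [377.8 326.6  90.4] ty 152.3 F [ 0.2 -0.1  0.7] open 62.0 grip 0.0
(376.5, 327.4, 14) d [-0.0003, 0.0028, 0.1528] r [0.0006, -0.0004, -0.0017]
(376.5, 327.4, 150) d [-0.0001, 0.0032, -0.1192] r [0.0006, -0.0004, -0.0017]
```

Request:
step_arm --motion '[{"dx":0,"dy":0.0028,"dz":0.1,"rx":0,"ry":0,"rz":0,"hand":0.45},{"dx":0,"dy":0.0028,"dz":0.152,"rx":0,"ry":0,"rz":0,"hand":0.45},{"dx":0,"dy":0.0028,"dz":0.152,"rx":0,"ry":0,"rz":0,"hand":0.45},{"dx":0,"dy":0.0028,"dz":0.152,"rx":0,"ry":0,"rz":0,"hand":-0.4},{"dx":0,"dy":0.0028,"dz":0.152,"rx":0,"ry":0,"rz":0,"hand":-0.4},{"dx":0,"dy":0.0028,"dz":0.152,"rx":0,"ry":0,"rz":0,"hand":-0.4},{"dx":0,"dy":0.0028,"dz":0.152,"rx":0,"ry":0,"rz":0,"hand":-0.4},{"dx":0,"dy":0.0028,"dz":0.152,"rx":0,"ry":0,"rz":0,"hand":-0.4}]' --squeeze 60

```text
time_s: 11.7
ee_pos: [375.8, 329.3, 15.6]
eef_rot: [-0.518, 0.855, 0.001, 0.001]
ft_force: [0.3, 0.5, 6.3]
opening: 38.9
grip_force: 62.3
```

```bash
python3 -c "
from h import *
p=J(-25,16)   # middle lane: home1 = jig (10,-9)
print(J(10,-9),J(10,69),J(-5,-5))
plan((376.5,327.4,110,152.5),(420,150,110,120),(*J(-15,-2),110,97.1))"
```

```text
[504.73636072 -26.19407188] [495.08912778  51.2070321 ] [489.35680314 -24.0800216 ]
t 11.7 at [375.8 329.3  15.6] ty 152.4 F [0.3 0.5 6.3] open 38.9 grip 62.3
(376.5, 327.4, 110) d [0.0023, -0.0027, -0.1889] r [0.0005, 0.0011, -0.0005]
(420, 150, 110) d [0.2766, -0.244, -0.1898] r [0.0008, 0.0009, 0.2704]
(np.float64(479.06253725944487), np.float64(-22.339880794876333), 110) d [0.5275, -0.5082, -0.1906] r [0.001, 0.0007, 0.4612]
```

Request:
step_arm --motion '[{"dx":0.0,"dy":0.0,"dz":-0.1,"rx":0,"ry":0,"rz":0,"hand":-0.4},{"dx":0.02,"dy":-0.02,"dz":-0.19,"rx":0,"ry":0,"rz":0.03,"hand":-0.4},{"dx":0.2766,"dy":-0.244,"dz":-0.19,"rx":0,"ry":0,"rz":0.2704,"hand":-0.4},{"dx":0.2766,"dy":-0.244,"dz":-0.19,"rx":0,"ry":0,"rz":0.2704,"hand":-0.4},{"dx":0.5275,"dy":-0.508,"dz":-0.19,"rx":0,"ry":0,"rz":0.461,"hand":-0.4},{"dx":0.5275,"dy":-0.508,"dz":-0.19,"rx":0,"ry":0,"rz":0.461,"hand":-0.4},{"dx":0.5275,"dy":-0.508,"dz":-0.19,"rx":0,"ry":0,"rz":0.461,"hand":-0.4},{"dx":0.5275,"dy":-0.508,"dz":-0.19,"rx":0,"ry":0,"rz":0.461,"hand":-0.4},{"dx":0.5275,"dy":-0.508,"dz":-0.19,"rx":0,"ry":0,"rz":0.461,"hand":-0.4},{"dx":0.5275,"dy":-0.508,"dz":-0.19,"rx":0,"ry":0,"rz":0.461,"hand":-0.4},{"dx":0.5275,"dy":-0.508,"dz":-0.19,"rx":0,"ry":0,"rz":0.461,"hand":-0.4},{"dx":0.5275,"dy":-0.508,"dz":-0.19,"rx":0,"ry":0,"rz":0.461,"hand":-0.4}]'

```text
time_s: 13.2
ee_pos: [478.0, -21.8, 108.5]
eef_rot: [-0.064, 0.998, 0.0, -0.002]
ft_force: [0.3, -0.8, -1.5]
opening: 39.0
grip_force: 61.3
```

```bash
python3 -c "
from h import *
a=97.1
plan((*J(-10,-3),60,a),(*J(-10,-3),28,a),(*J(-10,-3),26.,a),(*J(-10,-11),26,a))"
```

```text
t 13.2 at [478.  -21.8 108.5] ty 97.3 F [ 0.3 -0.8 -1.5] open 39.0 grip 61.3
(np.float64(484.1478289622066), np.float64(-22.71379027298946), 60) d [-0.0123, -0.0034, 0.0969] r [0.0002, -0.0015, 0.0015]
(np.float64(484.1478289622066), np.float64(-22.71379027298946), 28) d [-0.0125, -0.0035, 0.1609] r [0.0002, -0.0015, 0.0015]
(np.float64(484.1478289622066), np.float64(-22.71379027298946), 26.0) d [-0.0125, -0.0035, 0.1649] r [0.0002, -0.0015, 0.0015]
(np.float64(485.1372887505746), np.float64(-30.652365039734605), 26) d [-0.0124, -0.0195, 0.1649] r [0.0002, -0.0015, 0.0015]
```

Request:
step_arm --motion '[{"dx":-0.0125,"dy":-0.0035,"dz":0.097,"rx":0,"ry":-0.0015,"rz":0.001,"hand":-0.4},{"dx":-0.0125,"dy":-0.0035,"dz":0.155,"rx":0,"ry":-0.0015,"rz":0.001,"hand":-0.4},{"dx":-0.0125,"dy":-0.0035,"dz":0.163,"rx":0,"ry":-0.0015,"rz":0.001,"hand":-0.4},{"dx":-0.0125,"dy":-0.0035,"dz":0.1645,"rx":0,"ry":-0.0015,"rz":0.001,"hand":-0.4},{"dx":-0.0125,"dy":-0.0035,"dz":0.1645,"rx":0,"ry":-0.0015,"rz":0.001,"hand":-0.4}]'

```text
time_s: 13.82
ee_pos: [485.4, -24.1, 27.1]
eef_rot: [-0.061, 0.998, -0.0, 0.001]
ft_force: [-0.1, 0.1, -1.1]
opening: 39.0
grip_force: 61.3
```

```bash
python3 -c "
from h import *
a=97.1
print(jinv(sense()['ee_pos']))
plan((*J(-10,-9),26,a),(*J(10,-9),26,a))"
```

```text
[-8.97060442 -4.4927008 ]
t 13.82 at [485.4 -24.1  27.1] ty 97.0 F [-0.1  0.1 -1.1] open 39.0 grip 61.3
(np.float64(484.8899238034826), np.float64(-28.667721348048318), 26) d [0.0021, -0.009, 0.0021] r [-0.0002, 0.0012, -0.0007]
(np.float64(504.73636072034543), np.float64(-26.194071877128255), 26) d [-0.0379, -0.009, 0.0022] r [-0.0002, 0.0012, -0.0007]
```

Request:
step_arm --motion '[{"dx":-0.02,"dy":0,"dz":0.0005,"rx":0,"ry":0,"rz":0,"hand":-0.4},{"dx":-0.03,"dy":0,"dz":0.0005,"rx":0,"ry":0,"rz":0,"hand":-0.4},{"dx":-0.034,"dy":0,"dz":0.0005,"rx":0,"ry":0,"rz":0,"hand":-0.4},{"dx":-0.036,"dy":0,"dz":0.0005,"rx":0,"ry":0,"rz":0,"hand":-0.4},{"dx":-0.037,"dy":0,"dz":0.0005,"rx":0,"ry":0,"rz":0,"hand":-0.4}]'

```text
time_s: 14.45
ee_pos: [502.5, -22.0, 25.7]
eef_rot: [-0.061, 0.998, -0.0, -0.0]
ft_force: [0.1, 0.5, -1.0]
opening: 38.7
grip_force: 61.3
```

Request:
step_arm --motion '[{"dx":-0.001,"dy":0,"dz":0,"rx":0,"ry":0,"rz":0,"hand":-0.4},{"dx":-0.002,"dy":0,"dz":0,"rx":0,"ry":0,"rz":0,"hand":-0.4},{"dx":-0.003,"dy":0,"dz":0,"rx":0,"ry":0,"rz":0,"hand":-0.4}]'

```text
time_s: 14.82
ee_pos: [504.1, -21.7, 25.8]
eef_rot: [-0.061, 0.998, -0.0, -0.0]
ft_force: [-0.8, -0.3, -1.7]
opening: 38.8
grip_force: 61.3
```

```bash
python3 -c "
from h import *
print(jinv(sense()['ee_pos']))
plan()"
```

```text
[ 9.92674361 -4.49307509]
t 14.82 at [504.1 -21.7  25.8] ty 97.0 F [-0.8 -0.3 -1.7] open 38.8 grip 61.3
```

Request:
step_arm --motion '[{"dx":-0.001,"dy":0,"dz":0,"rx":0,"ry":0,"rz":0,"hand":-0.4},{"dx":-0.002,"dy":0,"dz":0,"rx":0,"ry":0,"rz":0,"hand":-0.4},{"dx":-0.003,"dy":0,"dz":0,"rx":0,"ry":0,"rz":0,"hand":-0.4},{"dx":-0.004,"dy":0,"dz":0,"rx":0,"ry":0,"rz":0,"hand":-0.4}]'

```text
time_s: 15.32
ee_pos: [504.1, -21.7, 25.7]
eef_rot: [-0.061, 0.998, -0.0, -0.002]
ft_force: [-5.5, 0.1, 4.4]
opening: 39.0
grip_force: 61.9
```

Request:
step_arm --motion '[{"dx":-0.001,"dy":0,"dz":0,"rx":0,"ry":0,"rz":0,"hand":-0.4},{"dx":-0.002,"dy":0,"dz":0,"rx":0,"ry":0,"rz":0,"hand":-0.4},{"dx":-0.003,"dy":0,"dz":0,"rx":0,"ry":0,"rz":0,"hand":-0.4},{"dx":-0.004,"dy":0,"dz":0,"rx":0,"ry":0,"rz":0,"hand":-0.4}]'

```text
time_s: 15.82
ee_pos: [504.1, -21.7, 25.7]
eef_rot: [-0.061, 0.998, -0.0, -0.004]
ft_force: [-9.2, -0.4, 7.6]
opening: 38.8
grip_force: 62.3
```

Request:
step_arm --motion '[{"dx":0,"dy":-0.004,"dz":0,"rx":0,"ry":0,"rz":0,"hand":-0.4},{"dx":0,"dy":-0.008,"dz":0,"rx":0,"ry":0,"rz":0,"hand":-0.4},{"dx":0,"dy":-0.01,"dz":0,"rx":0,"ry":0,"rz":0,"hand":-0.4},{"dx":0,"dy":-0.012,"dz":0,"rx":0,"ry":0,"rz":0,"hand":-0.4}]'

```text
time_s: 16.32
ee_pos: [504.0, -22.4, 25.7]
eef_rot: [-0.064, 0.998, 0.003, -0.005]
ft_force: [-10.6, 8.8, 9.0]
opening: 39.2
grip_force: 62.6
```

Request:
step_arm --motion '[{"dx":0,"dy":-0.002,"dz":0,"rx":0,"ry":0,"rz":0,"hand":-0.4},{"dx":0,"dy":-0.004,"dz":0,"rx":0,"ry":0,"rz":0,"hand":-0.4},{"dx":0,"dy":-0.006,"dz":0,"rx":0,"ry":0,"rz":0,"hand":-0.4}]'

```text
time_s: 16.7
ee_pos: [504.1, -23.3, 25.7]
eef_rot: [-0.066, 0.998, 0.004, -0.005]
ft_force: [-11.0, 9.9, 8.5]
opening: 39.2
grip_force: 62.8
```

```bash
python3 -c "
from h import *
print(jinv(sense()['ee_pos']))
plan()"
```

```text
[ 9.73957308 -6.04308229]
t 16.7 at [504.1 -23.3  25.7] ty 97.5 F [-11.    9.9   8.5] open 39.2 grip 62.8
```

Request:
step_arm --motion '[{"dx":0.008,"dy":-0.002,"dz":-0.004,"rx":0,"ry":0,"rz":0,"hand":-0.4},{"dx":0.008,"dy":-0.002,"dz":-0.004,"rx":0,"ry":0,"rz":0,"hand":-0.4},{"dx":0.008,"dy":-0.002,"dz":-0.004,"rx":0,"ry":0,"rz":0,"hand":-0.4}]'

```text
time_s: 17.08
ee_pos: [504.6, -26.3, 27.3]
eef_rot: [-0.062, 0.998, 0.003, -0.001]
ft_force: [-3.1, 8.7, -2.2]
opening: 38.9
grip_force: 61.5
```

```bash
python3 -c "
from h import *
print(jinv(sense()['ee_pos']))
plan()"
```

```text
[ 9.86730879 -9.05876871]
t 17.07 at [504.6 -26.3  27.3] ty 97.1 F [-3.1  8.7 -2.2] open 38.9 grip 61.5
```

Request:
step_arm --motion '[{"dx":0,"dy":0,"dz":0.003,"rx":0,"ry":0,"rz":0,"hand":-0.4},{"dx":0,"dy":0,"dz":0.003,"rx":0,"ry":0,"rz":0,"hand":-0.4},{"dx":0,"dy":0,"dz":0.003,"rx":0,"ry":0,"rz":0,"hand":0.3},{"dx":0,"dy":0.006,"dz":0.003,"rx":0,"ry":0,"rz":0,"hand":0.3},{"dx":0,"dy":0.006,"dz":-0.05,"rx":0,"ry":0,"rz":0,"hand":0.3},{"dx":0,"dy":0.006,"dz":-0.15,"rx":0,"ry":0,"rz":0,"hand":0.3},{"dx":0,"dy":0.006,"dz":-0.25,"rx":0,"ry":0,"rz":0,"hand":0.3}]'

```text
time_s: 17.95
ee_pos: [505.6, -29.3, 154.2]
eef_rot: [-0.061, 0.998, -0.0, 0.0]
ft_force: [1.0, 0.7, 0.3]
opening: 55.7
grip_force: 0.0
```

```bash
python3 -c "
from h import *
plan((430,150,160,92),(561.3,400.7,160,89.2))"
```

```text
t 17.95 at [505.6 -29.3 154.2] ty 97.0 F [1.  0.7 0.3] open 55.7 grip 0.0
(430, 150, 160) d [0.1066, 0.3742, -0.0119] r [-0.0003, 0.0005, 0.0413]
(561.3, 400.7, 160) d [-0.2148, 0.8401, -0.0119] r [-0.0003, 0.0005, 0.0647]
```

Request:
step_arm --motion '[{"dx":0.03,"dy":0.42,"dz":-0.03,"rx":0,"ry":0,"rz":0.03,"hand":0.45},{"dx":0.03,"dy":0.42,"dz":-0.03,"rx":0,"ry":0,"rz":0.03,"hand":0.45},{"dx":0.03,"dy":0.42,"dz":-0.03,"rx":0,"ry":0,"rz":0.03,"hand":0.45},{"dx":-0.2148,"dy":0.84,"dz":-0.012,"rx":0,"ry":0,"rz":0.0647,"hand":0.45},{"dx":-0.2148,"dy":0.84,"dz":-0.012,"rx":0,"ry":0,"rz":0.0647,"hand":0.45},{"dx":-0.2148,"dy":0.84,"dz":-0.012,"rx":0,"ry":0,"rz":0.0647,"hand":0.45},{"dx":-0.2148,"dy":0.84,"dz":-0.012,"rx":0,"ry":0,"rz":0.0647,"hand":0.45},{"dx":-0.2148,"dy":0.84,"dz":-0.012,"rx":0,"ry":0,"rz":0.0647,"hand":0.45},{"dx":-0.2148,"dy":0.84,"dz":0.1,"rx":0,"ry":0,"rz":0.0647,"hand":0.45},{"dx":-0.2148,"dy":0.84,"dz":0.13,"rx":0,"ry":0,"rz":0.0647,"hand":0.45},{"dx":-0.2148,"dy":0.84,"dz":0.13,"rx":0,"ry":0,"rz":0.0647,"hand":0.45}]'

```text
time_s: 19.32
ee_pos: [560.4, 399.7, 87.0]
eef_rot: [0.007, 1.0, -0.001, -0.001]
ft_force: [0.1, 1.0, 0.4]
opening: 61.7
grip_force: 0.0
```

```bash
python3 -c "
from h import *
plan((561.3,400.7,14,89.2),(561.3,400.7,160,89.2))
cv2.imwrite('pics/scene2.png',snapshot('scene')[:,:,::-1]);cv2.imwrite('pics/top2.png',snapshot('top')[:,:,::-1])
b=cv2.imread('pics/scene2.png')[200:360,200:600]
cv2.imwrite('pics/s2.png',cv2.convertScaleAbs(cv2.resize(b,(800,320)),alpha=1.8))"
```

```text
t 19.32 at [560.4 399.7  87. ] ty 89.2 F [0.1 1.  0.4] open 61.7 grip 0.0
(561.3, 400.7, 14) d [-0.002, 0.0024, 0.146] r [-0.0011, -0.0007, -0.0003]
(561.3, 400.7, 160) d [-0.0015, 0.0017, -0.146] r [-0.0011, -0.0007, -0.0003]
```

View pics/s2.png

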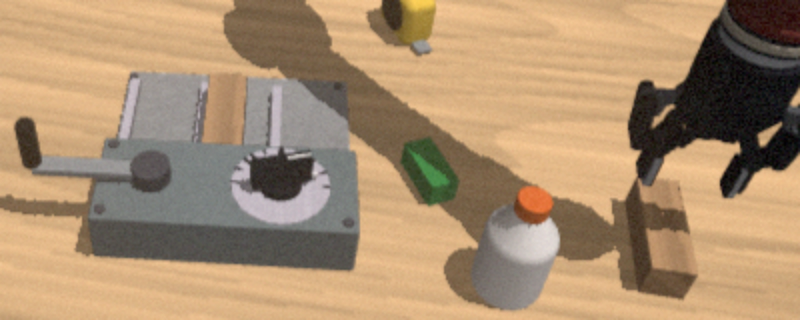

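Blank B lies against the fence and rib of the middle lane, at (225,110). The gripper stands over blank A at (660,240), which hasn't moved.

Request:
step_arm --motion '[{"dx":-0.002,"dy":0.002,"dz":0.1,"rx":-0.001,"ry":0,"rz":0,"hand":0.45},{"dx":-0.002,"dy":0.002,"dz":0.146,"rx":-0.001,"ry":0,"rz":0,"hand":0.45},{"dx":-0.002,"dy":0.002,"dz":0.146,"rx":-0.001,"ry":0,"rz":0,"hand":0.45},{"dx":-0.002,"dy":0.002,"dz":0.146,"rx":-0.001,"ry":0,"rz":0,"hand":-0.4},{"dx":-0.002,"dy":0.002,"dz":0.146,"rx":-0.001,"ry":0,"rz":0,"hand":-0.4},{"dx":-0.002,"dy":0.002,"dz":0.146,"rx":-0.001,"ry":0,"rz":0,"hand":-0.4},{"dx":-0.002,"dy":0.002,"dz":0.146,"rx":-0.001,"ry":0,"rz":0,"hand":-0.4},{"dx":-0.002,"dy":0.002,"dz":0.146,"rx":-0.001,"ry":0,"rz":0,"hand":-0.4}]'

```text
time_s: 20.42
ee_pos: [563.3, 403.5, 17.9]
eef_rot: [0.007, 1.0, 0.003, 0.002]
ft_force: [0.5, -1.1, 6.5]
opening: 38.9
grip_force: 64.2
```

```bash
python3 -c "
from h import *
plan((561.3,400.7,170,89.2),(460,220,170,95),(*J(-10,73),170,97.1),(*J(-10,73),60,97.1))"
```

```text
t 20.43 at [563.3 403.5  17.9] ty 89.2 F [ 0.5 -1.1  6.5] open 38.9 grip 64.2
(561.3, 400.7, 170) d [0.0026, -0.004, -0.3043] r [0.0025, 0.0022, 0.0003]
(460, 220, 170) d [0.2003, -0.3681, -0.3071] r [0.0023, 0.0023, -0.0481]
(np.float64(474.7479609727103), np.float64(52.702670011089396), 170) d [0.1663, -0.7022, -0.3086] r [0.0023, 0.0023, -0.0656]
(np.float64(474.7479609727103), np.float64(52.702670011089396), 60) d [0.1673, -0.7034, -0.0886] r [0.0023, 0.0023, -0.0656]
```

Request:
step_arm --motion '[{"dx":0.0,"dy":0.0,"dz":-0.12,"rx":0.002,"ry":0.002,"rz":0,"hand":-0.4},{"dx":0.0,"dy":0.0,"dz":-0.24,"rx":0.002,"ry":0.002,"rz":0,"hand":-0.4},{"dx":0.05,"dy":-0.06,"dz":-0.305,"rx":0.002,"ry":0.002,"rz":0,"hand":-0.4},{"dx":0.2,"dy":-0.368,"dz":-0.307,"rx":0.002,"ry":0.002,"rz":-0.048,"hand":-0.4},{"dx":0.2,"dy":-0.368,"dz":-0.307,"rx":0.002,"ry":0.002,"rz":-0.048,"hand":-0.4},{"dx":0.2,"dy":-0.368,"dz":-0.307,"rx":0.002,"ry":0.002,"rz":-0.048,"hand":-0.4},{"dx":0.1665,"dy":-0.7025,"dz":-0.307,"rx":0.002,"ry":0.002,"rz":-0.0656,"hand":-0.4},{"dx":0.1665,"dy":-0.7025,"dz":-0.307,"rx":0.002,"ry":0.002,"rz":-0.0656,"hand":-0.4},{"dx":0.1665,"dy":-0.7025,"dz":-0.307,"rx":0.002,"ry":0.002,"rz":-0.0656,"hand":-0.4},{"dx":0.167,"dy":-0.703,"dz":-0.2,"rx":0.002,"ry":0.002,"rz":-0.0656,"hand":-0.4},{"dx":0.167,"dy":-0.703,"dz":-0.09,"rx":0.002,"ry":0.002,"rz":-0.0656,"hand":-0.4},{"dx":0.167,"dy":-0.703,"dz":-0.09,"rx":0.002,"ry":0.002,"rz":-0.0656,"hand":-0.4}]'

```text
time_s: 21.92
ee_pos: [470.3, 51.3, 56.3]
eef_rot: [-0.062, 0.998, -0.001, -0.007]
ft_force: [-0.8, -0.1, -1.1]
opening: 38.9
grip_force: 63.3
```

```bash
python3 -c "
from h import *
print(jinv(sense()['ee_pos']))
plan((*J(-10,73),30.,97.1),(*J(6,73),30.,97.1),(*J(10,73),30,97.1))"
```

```text
[-14.63254727  72.1463618 ]
t 21.93 at [470.3  51.3  56.3] ty 97.1 F [-0.8 -0.1 -1.1] open 38.9 grip 63.3
(np.float64(474.7479609727103), np.float64(52.702670011089396), 30.0) d [-0.01, 0.0018, 0.0525] r [-0.001, -0.0064, 0.0002]
(np.float64(490.6251105062006), np.float64(54.68158958782544), 30.0) d [-0.042, 0.0018, 0.0521] r [-0.001, -0.0064, 0.0002]
(np.float64(494.5943978895732), np.float64(55.17631948200946), 30) d [-0.05, 0.0018, 0.052] r [-0.001, -0.0064, 0.0002]
```

Request:
step_arm --motion '[{"dx":-0.01,"dy":0.0018,"dz":0.04,"rx":0,"ry":-0.003,"rz":0,"hand":-0.4},{"dx":-0.01,"dy":0.0018,"dz":0.052,"rx":0,"ry":-0.003,"rz":0,"hand":-0.4},{"dx":-0.03,"dy":0.0018,"dz":0.052,"rx":0,"ry":-0.003,"rz":0,"hand":-0.4},{"dx":-0.038,"dy":0.0018,"dz":0.052,"rx":0,"ry":-0.003,"rz":0,"hand":-0.4},{"dx":-0.04,"dy":0.0018,"dz":0.052,"rx":0,"ry":-0.003,"rz":0,"hand":-0.4},{"dx":-0.04,"dy":0.0018,"dz":0.052,"rx":0,"ry":-0.003,"rz":0,"hand":-0.4}]'

```text
time_s: 22.68
ee_pos: [493.0, 55.1, 33.3]
eef_rot: [-0.062, 0.998, -0.001, 0.001]
ft_force: [0.5, 0.1, -0.8]
opening: 38.9
grip_force: 63.4
```

```bash
python3 -c "
from h import *
print(jinv(sense()['ee_pos']))
plan((*J(10,73),29,97.1))"
```

```text
[ 8.38566943 73.07635905]
t 22.68 at [493.   55.1  33.3] ty 97.1 F [ 0.5  0.1 -0.8] open 38.9 grip 63.4
(np.float64(494.5943978895732), np.float64(55.17631948200946), 29) d [-0.0032, -0.0001, 0.0086] r [-0.0009, 0.0011, 0.0001]
```

Request:
step_arm --motion '[{"dx":0,"dy":0,"dz":0.006,"rx":0,"ry":0,"rz":0,"hand":-0.4},{"dx":-0.002,"dy":0,"dz":0.0075,"rx":0,"ry":0,"rz":0,"hand":-0.4},{"dx":-0.004,"dy":0,"dz":0.0075,"rx":0,"ry":0,"rz":0,"hand":-0.4},{"dx":-0.006,"dy":0,"dz":0.0075,"rx":0,"ry":0,"rz":0,"hand":-0.4},{"dx":-0.008,"dy":0,"dz":0.0075,"rx":0,"ry":0,"rz":0,"hand":-0.4}]'

```text
time_s: 23.3
ee_pos: [496.4, 55.5, 29.2]
eef_rot: [-0.062, 0.998, -0.001, 0.0]
ft_force: [-1.5, -0.0, -0.1]
opening: 38.7
grip_force: 63.5
```

```bash
python3 -c "
from h import *
print(jinv(sense()['ee_pos']))
plan()"
```

```text
[11.7861882  73.13248274]
t 23.3 at [496.4  55.5  29.2] ty 97.1 F [-1.5 -0.  -0.1] open 38.7 grip 63.5
```

Request:
step_arm --motion '[{"dx":-0.002,"dy":0,"dz":0,"rx":0,"ry":0,"rz":0,"hand":-0.4},{"dx":-0.004,"dy":0,"dz":0,"rx":0,"ry":0,"rz":0,"hand":-0.4},{"dx":-0.005,"dy":0,"dz":0,"rx":0,"ry":0,"rz":0,"hand":-0.4},{"dx":-0.005,"dy":0,"dz":0,"rx":0,"ry":0,"rz":0,"hand":-0.4}]'

```text
time_s: 23.8
ee_pos: [496.3, 55.5, 28.9]
eef_rot: [-0.062, 0.998, -0.001, -0.002]
ft_force: [-5.9, -0.9, 2.0]
opening: 38.9
grip_force: 63.9
```

Request:
step_arm --motion '[{"dx":0.002,"dy":-0.004,"dz":0,"rx":0,"ry":0,"rz":0,"hand":-0.4},{"dx":0.002,"dy":-0.008,"dz":0,"rx":0,"ry":0,"rz":0,"hand":-0.4},{"dx":0.002,"dy":-0.01,"dz":0,"rx":0,"ry":0,"rz":0,"hand":-0.4},{"dx":0.002,"dy":-0.012,"dz":0,"rx":0,"ry":0,"rz":0,"hand":-0.4},{"dx":0.002,"dy":-0.012,"dz":0,"rx":0,"ry":0,"rz":0,"hand":-0.4}]'

```text
time_s: 24.42
ee_pos: [496.8, 51.3, 28.6]
eef_rot: [-0.063, 0.998, -0.0, -0.001]
ft_force: [-6.2, 2.5, -1.4]
opening: 38.9
grip_force: 63.5
```

```bash
python3 -c "
from h import *
print(jinv(sense()['ee_pos']))
plan()"
```

```text
[11.72549246 68.90704232]
t 24.43 at [496.8  51.3  28.6] ty 97.2 F [-6.2  2.5 -1.4] open 38.9 grip 63.5
```

Request:
step_arm --motion '[{"dx":0.001,"dy":-0.003,"dz":0,"rx":0,"ry":0,"rz":0,"hand":-0.4},{"dx":0.001,"dy":-0.006,"dz":0,"rx":0,"ry":0,"rz":0,"hand":-0.4},{"dx":0.001,"dy":-0.006,"dz":0,"rx":0,"ry":0,"rz":0,"hand":-0.4}]'

```text
time_s: 24.8
ee_pos: [496.9, 51.2, 28.7]
eef_rot: [-0.063, 0.998, 0.002, -0.001]
ft_force: [-5.3, 7.7, -1.6]
opening: 38.9
grip_force: 63.4
```

```bash
python3 -c "
from h import *
print(jinv(sense()['ee_pos']))
plan()"
```

```text
[11.74497675 68.74030856]
t 24.8 at [496.9  51.2  28.7] ty 97.2 F [-5.3  7.7 -1.6] open 38.9 grip 63.4
```

Request:
step_arm --motion '[{"dx":0,"dy":0,"dz":0.002,"rx":0,"ry":0,"rz":0,"hand":-0.4},{"dx":0,"dy":0,"dz":0.002,"rx":0,"ry":0,"rz":0,"hand":-0.4},{"dx":0,"dy":0,"dz":0.002,"rx":0,"ry":0,"rz":0,"hand":0.3},{"dx":0,"dy":0.005,"dz":0.002,"rx":0,"ry":0,"rz":0,"hand":0.3},{"dx":0,"dy":0.005,"dz":-0.05,"rx":0,"ry":0,"rz":0,"hand":0.3},{"dx":0,"dy":0.005,"dz":-0.15,"rx":0,"ry":0,"rz":0,"hand":0.3},{"dx":0,"dy":0.005,"dz":-0.25,"rx":0,"ry":0,"rz":0,"hand":0.3},{"dx":0,"dy":0.005,"dz":-0.25,"rx":0,"ry":0,"rz":0,"hand":0.3}]'

```text
time_s: 25.8
ee_pos: [502.4, 49.4, 158.4]
eef_rot: [-0.061, 0.998, -0.001, 0.007]
ft_force: [0.4, 0.1, -0.7]
opening: 55.5
grip_force: 0.0
```

```bash
python3 -c "
from h import *
plan((*J(115,49),150,27),(*J(115,49),74,27))"
```

```text
t 25.8 at [502.4  49.4 158.4] ty 97.0 F [ 0.4  0.1 -0.7] open 55.5 grip 0.0
(np.float64(601.7565710682072), np.float64(44.34725490410436), 150) d [-0.1958, -0.0343, 0.0195] r [0.003, 0.0064, 0.5837]
(np.float64(601.7565710682072), np.float64(44.34725490410436), 74) d [-0.1937, -0.034, 0.1715] r [0.003, 0.0064, 0.5837]
```

Request:
step_arm --motion '[{"dx":-0.195,"dy":-0.034,"dz":0.02,"rx":0.002,"ry":0.005,"rz":0.583,"hand":0.2},{"dx":-0.195,"dy":-0.034,"dz":0.02,"rx":0.002,"ry":0.005,"rz":0.583,"hand":0.2},{"dx":-0.195,"dy":-0.034,"dz":0.02,"rx":0.002,"ry":0.005,"rz":0.583,"hand":0.2},{"dx":-0.195,"dy":-0.034,"dz":0.02,"rx":0.002,"ry":0.005,"rz":0.583,"hand":0.2},{"dx":-0.195,"dy":-0.034,"dz":0.02,"rx":0.002,"ry":0.005,"rz":0.583,"hand":0.2},{"dx":-0.195,"dy":-0.034,"dz":0.02,"rx":0.002,"ry":0.005,"rz":0.583,"hand":0.2},{"dx":-0.195,"dy":-0.034,"dz":0.02,"rx":0.002,"ry":0.005,"rz":0.583,"hand":0.2},{"dx":-0.195,"dy":-0.034,"dz":0.02,"rx":0.002,"ry":0.005,"rz":0.583,"hand":0.2},{"dx":-0.195,"dy":-0.034,"dz":0.02,"rx":0.002,"ry":0.005,"rz":0.583,"hand":0.2}]'

```text
time_s: 26.92
ee_pos: [597.2, 44.4, 143.9]
eef_rot: [0.521, 0.854, -0.003, -0.004]
ft_force: [-0.2, -1.3, -0.2]
opening: 51.7
grip_force: 0.0
```

```bash
python3 -c "
from h import *
plan((*J(115,49),105,27),(*J(115,49),74,27))
cv2.imwrite('pics/scene3.png',snapshot('scene')[:,:,::-1])
b=cv2.imread('pics/scene3.png')[170:340,200:400]
cv2.imwrite('pics/s3.png',cv2.convertScaleAbs(cv2.resize(b,(700,595)),alpha=1.8))"
```

```text
t 26.93 at [597.2  44.4 143.9] ty 27.2 F [-0.2 -1.3 -0.2] open 51.7 grip 0.0
(np.float64(601.7565710682072), np.float64(44.34725490410436), 105) d [-0.0045, 0.0088, 0.0777] r [-0.004, -0.0015, 0.0018]
(np.float64(601.7565710682072), np.float64(44.34725490410436), 74) d [-0.0047, 0.0093, 0.1397] r [-0.004, -0.0015, 0.0018]
```

View pics/s3.png

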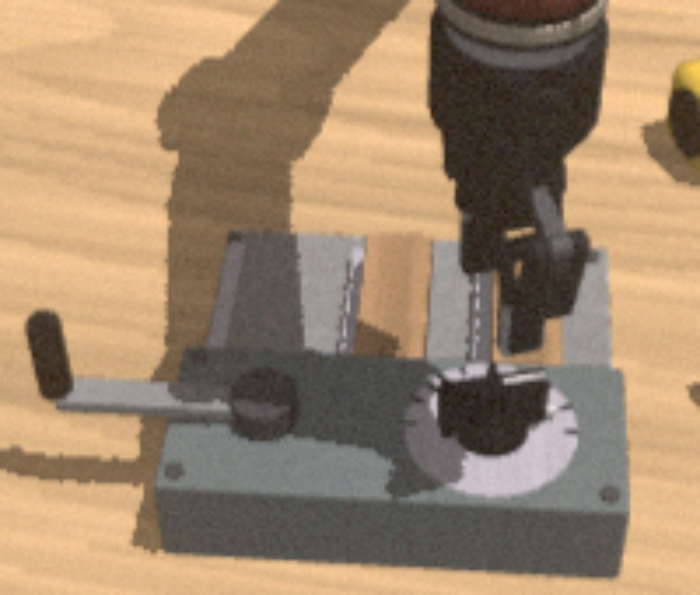

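Both blanks are in their lanes, at (395,290) and (545,330). The open gripper is just behind and above the knob at (495,410). I'll go down and grip the wing.

Request:
step_arm --motion '[{"dx":-0.0045,"dy":0.009,"dz":0.0,"rx":-0.003,"ry":-0.001,"rz":0.001,"hand":0.2},{"dx":-0.0045,"dy":0.009,"dz":0.07,"rx":-0.003,"ry":-0.001,"rz":0.001,"hand":0.2},{"dx":-0.0045,"dy":0.009,"dz":0.12,"rx":-0.003,"ry":-0.001,"rz":0.001,"hand":0.2},{"dx":-0.0045,"dy":0.009,"dz":0.138,"rx":-0.003,"ry":-0.001,"rz":0.001,"hand":0.2},{"dx":-0.0045,"dy":0.009,"dz":0.138,"rx":-0.003,"ry":-0.001,"rz":0.001,"hand":0.2}]'

```text
time_s: 27.6
ee_pos: [601.9, 44.6, 75.3]
eef_rot: [0.522, 0.853, -0.0, -0.001]
ft_force: [0.8, 0.2, -0.2]
opening: 51.6
grip_force: 0.0
```

```bash
python3 -c "
from h import *
print(jinv(sense()['ee_pos']))
plan((*J(115,49),74,27))"
```

```text
[115.17891625  49.24430246]
t 27.6 at [601.9  44.6  75.3] ty 27.0 F [ 0.8  0.2 -0.2] open 51.6 grip 0.0
(np.float64(601.7565710682072), np.float64(44.34725490410436), 74) d [-0.0003, -0.0005, 0.0026] r [-0.0007, -0.0006, 0.0003]
```

Request:
step_arm --motion '[{"dx":0,"dy":0,"dz":0,"rx":0,"ry":0,"rz":0,"hand":-1},{"dx":0,"dy":0,"dz":0,"rx":0,"ry":0,"rz":0,"hand":-1},{"dx":0,"dy":0,"dz":0,"rx":0,"ry":0,"rz":0,"hand":-1},{"dx":0,"dy":0,"dz":0,"rx":0,"ry":0,"rz":0,"hand":-1},{"dx":0,"dy":0,"dz":0,"rx":0,"ry":0,"rz":0,"hand":-1}]'

```text
time_s: 28.22
ee_pos: [601.5, 43.9, 76.7]
eef_rot: [0.522, 0.853, -0.001, -0.001]
ft_force: [-3.1, -1.8, 5.1]
opening: 12.2
grip_force: 59.8
```

```bash
python3 -c "
from h import *
print(jinv(sense()['ee_pos']),sense()['wrist_torque'])
plan((*J(115,49),74,97.1))"
```

```text
[114.66064178  48.55257971] [-0.34941473  0.62007913 -0.03558477]
t 28.23 at [601.5  43.9  76.7] ty 27.0 F [-3.1 -1.8  5.1] open 12.2 grip 59.8
(np.float64(601.7565710682072), np.float64(44.34725490410436), 74) d [0.0006, 0.001, 0.0054] r [-0.0006, -0.0008, -0.5841]
```

Request:
step_arm --motion '[{"dx":0,"dy":0,"dz":0,"rx":0,"ry":0,"rz":-0.08,"hand":-1},{"dx":0,"dy":0,"dz":0,"rx":0,"ry":0,"rz":-0.16,"hand":-1},{"dx":0,"dy":0,"dz":0,"rx":0,"ry":0,"rz":-0.24,"hand":-1},{"dx":0,"dy":0,"dz":0,"rx":0,"ry":0,"rz":-0.32,"hand":-1},{"dx":0,"dy":0,"dz":0,"rx":0,"ry":0,"rz":-0.4,"hand":-1},{"dx":0,"dy":0,"dz":0,"rx":0,"ry":0,"rz":-0.48,"hand":-1},{"dx":0,"dy":0,"dz":0,"rx":0,"ry":0,"rz":-0.55,"hand":-1},{"dx":0,"dy":0,"dz":0,"rx":0,"ry":0,"rz":-0.584,"hand":-1},{"dx":0,"dy":0,"dz":0,"rx":0,"ry":0,"rz":-0.584,"hand":-1},{"dx":0,"dy":0,"dz":0,"rx":0,"ry":0,"rz":-0.584,"hand":-1}]' --squeeze 80

```text
time_s: 29.48
ee_pos: [602.0, 44.6, 76.8]
eef_rot: [-0.062, 0.998, 0.0, -0.0]
ft_force: [-2.6, 0.7, 5.8]
opening: 12.0
grip_force: 81.1
```

```bash
python3 -c "
from h import *
print(jinv(sense()['ee_pos']),sense()['wrist_torque'])
plan((*J(115,49),74,97.1))"
```

```text
[115.24725538  49.22944793] [-0.16361635  0.3805047   0.09125793]
t 29.48 at [602.   44.6  76.8] ty 97.1 F [-2.6  0.7  5.8] open 12.0 grip 81.1
(np.float64(601.7565710682072), np.float64(44.34725490410436), 74) d [0.0005, -0.0005, 0.0056] r [0.0001, -0.0003, 0.0002]
```

Request:
step_arm --motion '[{"dx":0,"dy":0,"dz":0,"rx":0,"ry":0,"rz":0,"hand":0.1},{"dx":0,"dy":0,"dz":0,"rx":0,"ry":0,"rz":0,"hand":0.1},{"dx":0,"dy":0,"dz":-0.05,"rx":0,"ry":0,"rz":0,"hand":0.1},{"dx":0,"dy":0,"dz":-0.15,"rx":0,"ry":0,"rz":0,"hand":-0.2},{"dx":0,"dy":0,"dz":-0.24,"rx":0,"ry":0,"rz":0.05,"hand":-0.2},{"dx":0,"dy":0,"dz":-0.24,"rx":0,"ry":0,"rz":0.1,"hand":-0.2}]'

```text
time_s: 30.22
ee_pos: [604.8, 45.1, 200.0]
eef_rot: [0.044, 0.999, 0.001, 0.004]
ft_force: [0.6, -0.0, 0.4]
opening: 34.1
grip_force: 0.0
```

```bash
python3 -c "
from h import *
plan((*J(115,-180),190,-18.7))"
```

```text
t 30.23 at [604.8  45.1 200. ] ty 84.9 F [ 0.6 -0.   0.4] open 34.1 grip 0.0
(np.float64(630.0798575102419), np.float64(-182.89444779397536), 190) d [-0.0907, -0.4498, 0.0195] r [0.0043, 0.0015, 0.8633]
```

Request:
step_arm --motion '[{"dx":-0.09,"dy":-0.45,"dz":0.02,"rx":0.003,"ry":0.001,"rz":0.863,"hand":-0.2},{"dx":-0.09,"dy":-0.45,"dz":0.02,"rx":0.003,"ry":0.001,"rz":0.863,"hand":-0.2},{"dx":-0.09,"dy":-0.45,"dz":0.02,"rx":0.003,"ry":0.001,"rz":0.863,"hand":-0.2},{"dx":-0.09,"dy":-0.45,"dz":0.02,"rx":0.003,"ry":0.001,"rz":0.863,"hand":-0.2},{"dx":-0.09,"dy":-0.45,"dz":0.02,"rx":0.003,"ry":0.001,"rz":0.863,"hand":-0.2},{"dx":-0.09,"dy":-0.45,"dz":0.02,"rx":0.003,"ry":0.001,"rz":0.863,"hand":-0.2},{"dx":-0.09,"dy":-0.45,"dz":0.02,"rx":0.003,"ry":0.001,"rz":0.863,"hand":-0.2},{"dx":-0.09,"dy":-0.45,"dz":0.02,"rx":0.003,"ry":0.001,"rz":0.863,"hand":-0.2},{"dx":-0.09,"dy":-0.45,"dz":0.02,"rx":0.003,"ry":0.001,"rz":0.863,"hand":-0.2},{"dx":-0.09,"dy":-0.45,"dz":0.02,"rx":0.003,"ry":0.001,"rz":0.863,"hand":-0.2},{"dx":-0.09,"dy":-0.45,"dz":0.02,"rx":0.003,"ry":0.001,"rz":0.863,"hand":-0.2},{"dx":-0.09,"dy":-0.45,"dz":0.02,"rx":0.003,"ry":0.001,"rz":0.863,"hand":-0.2}]'

```text
time_s: 31.72
ee_pos: [627.6, -183.2, 185.2]
eef_rot: [0.811, 0.585, -0.003, -0.002]
ft_force: [-0.0, -0.1, -0.8]
opening: 33.8
grip_force: 0.0
```

```bash
python3 -c "
from h import *
plan((*J(115,-180),150,-18.7),(*J(115,-180),88,-18.7))
cv2.imwrite('pics/scene4.png',snapshot('scene')[:,:,::-1]);cv2.imwrite('pics/top4.png',snapshot('top')[:,:,::-1])
b=cv2.imread('pics/scene4.png')[220:345,200:400];a=cv2.imread('pics/top4.png')[150:305,240:430]
cv2.imwrite('pics/s4.png',cv2.convertScaleAbs(np.hstack([cv2.resize(b,(400,500)),cv2.resize(a,(400,500))]),alpha=1.8))
# same scale: scene crop x2,x4 ; top crop x2.105,x3.226"
```

```text
t 31.73 at [ 627.6 -183.2  185.2] ty -18.3 F [-0.  -0.1 -0.8] open 33.8 grip 0.0
(np.float64(630.0798575102419), np.float64(-182.89444779397536), 150) d [0.0024, 0.005, 0.0703] r [-0.0032, 0.0015, 0.003]
(np.float64(630.0798575102419), np.float64(-182.89444779397536), 88) d [0.0028, 0.0058, 0.1943] r [-0.0032, 0.0015, 0.003]
```

View pics/s4.png

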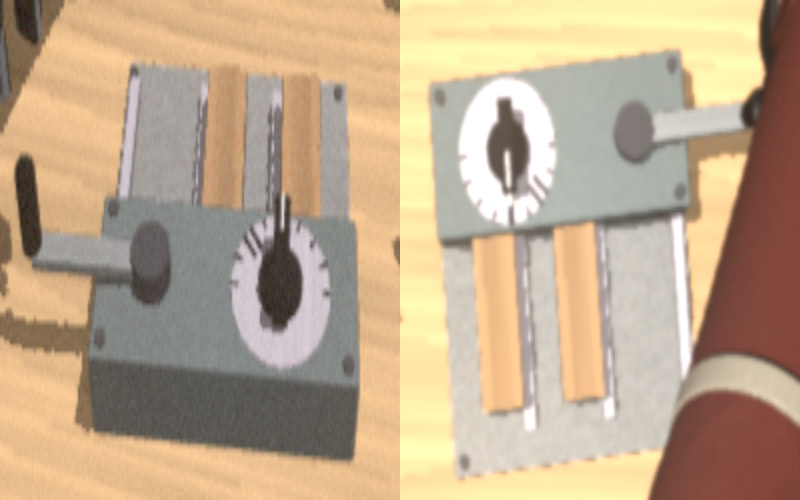

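The knob's pointer lies along the single long mark, top panel (508,190) against (512,215). Both blanks are at the fence. I'll check the blanks' edges numerically.

```bash
python3 - <<'E'
from h import *
for f,n in(("top4","top"),("scene4","scene")):
    im=cv2.imread(f"pics/{f}.png");hsv=cv2.cvtColor(im,cv2.COLOR_BGR2HSV)
    c=camera_model(n)
    # sample in jig plane z=50: across y at several x
    for x0 in(-35,-15,5,25,45):
        row=[]
        for y in np.arange(-50,110,1.):
            w=J(x0,y);X=c["R"]@np.array([*w,50.])+c["t"];u=np.float32([[c["fx"]*X[0]/X[2]+c["cx"],c["fy"]*X[1]/X[2]+c["cy"]]])
            row.append(cv2.getRectSubPix(hsv[:,:,1],(1,1),(float(u[0,0]),float(u[0,1])))[0,0]>80)
        k=np.flatnonzero(np.diff(np.array(row).astype(int)));print(n,x0,(k-50+.5).tolist())
E
```

```text
top -35 [-28.5, 10.5, 48.5, 88.5]
top -15 [-28.5, 10.5, 48.5, 88.5]
top 5 [-28.5, 10.5, 49.5, 88.5]
top 25 [-28.5, 10.5, 49.5, 88.5]
top 45 [-28.5, 10.5, 49.5, 88.5]
scene -35 [-27.5, 10.5, 50.5, 88.5]
scene -15 [-27.5, 11.5, 49.5, 88.5]
scene 5 [-27.5, 11.5, 49.5, 88.5]
scene 25 [-28.5, 11.5, 49.5, 88.5]
scene 45 [-28.5, 10.5, 57.5, 89.5]
```

Blank edges come out at −28.5/10.5 and 49/88.5, against −29/11 and 49/89 expected: both are home and square. Now the lever.

Request:
step_arm --motion '[{"dx":0.0025,"dy":0.005,"dz":0.01,"rx":-0.002,"ry":0.001,"rz":0.002,"hand":-0.2},{"dx":0.0025,"dy":0.005,"dz":0.08,"rx":-0.002,"ry":0.001,"rz":0.002,"hand":-0.2},{"dx":0.0025,"dy":0.005,"dz":0.13,"rx":-0.002,"ry":0.001,"rz":0.002,"hand":-0.2},{"dx":0.0025,"dy":0.005,"dz":0.18,"rx":-0.002,"ry":0.001,"rz":0.002,"hand":-0.2},{"dx":0.0025,"dy":0.005,"dz":0.193,"rx":-0.002,"ry":0.001,"rz":0.002,"hand":-0.2},{"dx":0.0025,"dy":0.005,"dz":0.193,"rx":-0.002,"ry":0.001,"rz":0.002,"hand":-0.2}]'

```text
time_s: 32.58
ee_pos: [629.8, -183.2, 88.7]
eef_rot: [0.813, 0.583, -0.001, -0.001]
ft_force: [0.2, -0.1, 0.2]
opening: 34.0
grip_force: 0.0
```

```bash
cat > lev.py <<'E'
from h import *
print(jinv(sense()['ee_pos']))
w=[]
for q in(.25,.5,.75,.9,.98):
    u=np.array([-np.cos(q),np.sin(q)]);p=np.array([115-110*np.sin(q),-70-110*np.cos(q)])+8*u
    w.append((*J(*p).round(1),90,-18.7))
plan((*J(115,-180),90,-18.7),*w)
E
python3 lev.py
```

```text
[ 114.68453657 -180.2385643 ]
t 32.58 at [ 629.8 -183.2   88.7] ty -18.7 F [ 0.2 -0.1  0.2] open 34.0 grip 0.0
(np.float64(630.0798575102419), np.float64(-182.89444779397536), 90) d [0.0007, 0.0004, -0.0026] r [-0.0012, 0.0005, 0.0001]
(np.float64(594.7), np.float64(-181.9), 90) d [-0.0201, -0.0673, -0.0024] r [-0.0012, 0.0005, 0.0001]
(np.float64(568.6), np.float64(-173.1), 90) d [-0.0201, -0.1224, -0.0023] r [-0.0012, 0.0005, 0.0001]
(np.float64(545.5), np.float64(-158.2), 90) d [-0.0067, -0.1757, -0.0022] r [-0.0012, 0.0005, 0.0001]
(np.float64(533.7), np.float64(-146.6), 90) d [0.0077, -0.2055, -0.0021] r [-0.0012, 0.0005, 0.0001]
(np.float64(528.2), np.float64(-139.8), 90) d [0.0171, -0.2203, -0.0021] r [-0.0012, 0.0005, 0.0001]
```

Request:
step_arm --motion '[{"dx":-0.01,"dy":-0.03,"dz":-0.002,"rx":0,"ry":0,"rz":0,"hand":-0.2},{"dx":-0.02,"dy":-0.067,"dz":-0.002,"rx":0,"ry":0,"rz":0,"hand":-0.2},{"dx":-0.02,"dy":-0.095,"dz":-0.002,"rx":0,"ry":0,"rz":0,"hand":-0.2},{"dx":-0.02,"dy":-0.122,"dz":-0.002,"rx":0,"ry":0,"rz":0,"hand":-0.2},{"dx":-0.0135,"dy":-0.149,"dz":-0.002,"rx":0,"ry":0,"rz":0,"hand":-0.2},{"dx":-0.0067,"dy":-0.176,"dz":-0.002,"rx":0,"ry":0,"rz":0,"hand":-0.2},{"dx":0.0077,"dy":-0.2055,"dz":-0.002,"rx":0,"ry":0,"rz":0,"hand":-0.2},{"dx":0.0077,"dy":-0.2055,"dz":-0.002,"rx":0,"ry":0,"rz":0,"hand":-0.2},{"dx":0.0077,"dy":-0.2055,"dz":-0.002,"rx":0,"ry":0,"rz":0,"hand":-0.2}]'

```text
time_s: 33.7
ee_pos: [537.0, -148.6, 92.1]
eef_rot: [0.813, 0.583, 0.001, 0.003]
ft_force: [3.8, -3.2, 4.1]
opening: 34.0
grip_force: 2.3
```

```bash
python3 lev.py
```

```text
[  26.85382535 -134.43153381]
t 33.7 at [ 537.  -148.6   92.1] ty -18.7 F [ 3.8 -3.2  4.1] open 34.0 grip 2.3
(np.float64(630.0798575102419), np.float64(-182.89444779397536), 90) d [-0.0052, 0.1984, 0.0054] r [0.0029, 0.0009, -0.0002]
(np.float64(594.7), np.float64(-181.9), 90) d [-0.0261, 0.1307, 0.005] r [0.0029, 0.0009, -0.0002]
(np.float64(568.6), np.float64(-173.1), 90) d [-0.0261, 0.0756, 0.0046] r [0.0029, 0.0009, -0.0002]
(np.float64(545.5), np.float64(-158.2), 90) d [-0.0127, 0.0223, 0.0043] r [0.0029, 0.0009, -0.0002]
(np.float64(533.7), np.float64(-146.6), 90) d [0.0017, -0.0075, 0.0041] r [0.0029, 0.0009, -0.0002]
(np.float64(528.2), np.float64(-139.8), 90) d [0.011, -0.0223, 0.004] r [0.0029, 0.0009, -0.0002]
```

Request:
step_arm --motion '[{"dx":0.004,"dy":-0.01,"dz":0.002,"rx":0,"ry":0,"rz":0,"hand":-0.2},{"dx":0.008,"dy":-0.018,"dz":0.002,"rx":0,"ry":0,"rz":0,"hand":-0.2},{"dx":0.008,"dy":-0.018,"dz":0.002,"rx":0,"ry":0,"rz":0,"hand":-0.2}]'

```text
time_s: 34.08
ee_pos: [532.4, -144.1, 90.6]
eef_rot: [0.813, 0.582, 0.002, 0.006]
ft_force: [9.2, -8.1, -2.1]
opening: 33.7
grip_force: 5.5
```

Request:
step_arm --motion '[{"dx":0.002,"dy":-0.005,"dz":0.0,"rx":0,"ry":0,"rz":0,"hand":-0.2},{"dx":0.002,"dy":-0.005,"dz":0.0,"rx":0,"ry":0,"rz":0,"hand":-0.2}]'

```text
time_s: 34.33
ee_pos: [532.2, -143.8, 90.7]
eef_rot: [0.813, 0.582, 0.003, 0.009]
ft_force: [12.4, -9.6, -5.8]
opening: 34.0
grip_force: 7.4
```

```bash
python3 lev.py
```

```text
[  22.68364455 -129.13756937]
t 34.33 at [ 532.2 -143.8   90.7] ty -18.8 F [12.4 -9.6 -5.8] open 34.0 grip 7.4
(np.float64(630.0798575102419), np.float64(-182.89444779397536), 90) d [-0.0108, 0.2105, 0.0051] r [0.0084, 0.0026, -0.0009]
(np.float64(594.7), np.float64(-181.9), 90) d [-0.0317, 0.1429, 0.0041] r [0.0084, 0.0026, -0.0009]
(np.float64(568.6), np.float64(-173.1), 90) d [-0.0319, 0.0878, 0.0031] r [0.0084, 0.0026, -0.0009]
(np.float64(545.5), np.float64(-158.2), 90) d [-0.0186, 0.0344, 0.0021] r [0.0084, 0.0026, -0.0009]
(np.float64(533.7), np.float64(-146.6), 90) d [-0.0042, 0.0046, 0.0015] r [0.0084, 0.0026, -0.0009]
(np.float64(528.2), np.float64(-139.8), 90) d [0.0051, -0.0102, 0.0012] r [0.0084, 0.0026, -0.0009]
```

Request:
step_arm --motion '[{"dx":-0.025,"dy":0.05,"dz":0.0,"rx":0,"ry":0,"rz":0,"hand":-0.2},{"dx":-0.036,"dy":0.1,"dz":0.0,"rx":0,"ry":0,"rz":0,"hand":-0.2},{"dx":-0.036,"dy":0.155,"dz":0.0,"rx":0,"ry":0,"rz":0,"hand":-0.2},{"dx":-0.02,"dy":0.22,"dz":0.0,"rx":0,"ry":0,"rz":0,"hand":-0.2},{"dx":-0.019,"dy":0.22,"dz":0.0,"rx":0,"ry":0,"rz":0,"hand":-0.2},{"dx":-0.019,"dy":0.22,"dz":0.0,"rx":0,"ry":0,"rz":0,"hand":-0.2},{"dx":-0.019,"dy":0.22,"dz":0.0,"rx":0,"ry":0,"rz":0,"hand":-0.2},{"dx":-0.019,"dy":0.22,"dz":0.0,"rx":0,"ry":0,"rz":0,"hand":-0.2}]'

```text
time_s: 35.33
ee_pos: [624.6, -182.3, 88.9]
eef_rot: [0.813, 0.583, -0.001, -0.001]
ft_force: [-0.2, 0.2, -0.5]
opening: 34.6
grip_force: 0.0
```

```bash
python3 -c "
from h import *
print(jinv(sense()['ee_pos']))
plan((*J(115,-180),180,-18.7),(*J(115,49),180,-82.9))"
```

```text
[ 109.6348162 -178.7068699]
t 35.33 at [ 624.6 -182.3   88.9] ty -18.7 F [-0.2  0.2 -0.5] open 34.6 grip 0.0
(np.float64(630.0798575102419), np.float64(-182.89444779397536), 180) d [0.0022, 0.0102, -0.1823] r [-0.0016, 0.0005, -0.0001]
(np.float64(601.7565710682072), np.float64(44.34725490410436), 180) d [0.4145, -0.1893, -0.182] r [-0.0012, 0.0014, 0.5349]
```

Request:
step_arm --motion '[{"dx":0.002,"dy":0.01,"dz":-0.02,"rx":0,"ry":0,"rz":0,"hand":-0.2},{"dx":0.002,"dy":0.01,"dz":-0.13,"rx":0,"ry":0,"rz":0,"hand":-0.2},{"dx":0.01,"dy":0.0,"dz":-0.182,"rx":0,"ry":0,"rz":0.05,"hand":0.1},{"dx":0.4145,"dy":-0.189,"dz":-0.182,"rx":0,"ry":0,"rz":0.535,"hand":0.1},{"dx":0.4145,"dy":-0.189,"dz":-0.182,"rx":0,"ry":0,"rz":0.535,"hand":0.1},{"dx":0.4145,"dy":-0.189,"dz":-0.182,"rx":0,"ry":0,"rz":0.535,"hand":0.1},{"dx":0.4145,"dy":-0.189,"dz":-0.182,"rx":0,"ry":0,"rz":0.535,"hand":0.1},{"dx":0.4145,"dy":-0.189,"dz":-0.182,"rx":0,"ry":0,"rz":0.535,"hand":0.1},{"dx":0.4145,"dy":-0.189,"dz":-0.182,"rx":0,"ry":0,"rz":0.535,"hand":0.1},{"dx":0.4145,"dy":-0.189,"dz":-0.182,"rx":0,"ry":0,"rz":0.535,"hand":0.1},{"dx":0.4145,"dy":-0.189,"dz":-0.182,"rx":0,"ry":0,"rz":0.535,"hand":0.1}]'

```text
time_s: 36.7
ee_pos: [602.8, 44.3, 180.2]
eef_rot: [0.998, 0.063, -0.001, -0.0]
ft_force: [0.2, 0.4, -0.2]
opening: 47.2
grip_force: 0.0
```

```bash
python3 -c "
from h import *
print(jinv(sense()['ee_pos']))
plan((*J(115,49),110,-82.9),(*J(115,49),75,-82.9))"
```

```text
[116.02277153  48.80250686]
t 36.7 at [602.8  44.3 180.2] ty -82.8 F [ 0.2  0.4 -0.2] open 47.2 grip 0.0
(np.float64(601.7565710682072), np.float64(44.34725490410436), 110) d [-0.0018, -0.0004, 0.1405] r [-0.0001, 0.0009, 0.0007]
(np.float64(601.7565710682072), np.float64(44.34725490410436), 75) d [-0.0016, -0.0003, 0.2105] r [-0.0001, 0.0009, 0.0007]
```

Request:
step_arm --motion '[{"dx":-0.0018,"dy":0,"dz":0.08,"rx":0,"ry":0,"rz":0,"hand":0.1},{"dx":-0.0018,"dy":0,"dz":0.16,"rx":0,"ry":0,"rz":0,"hand":0.1},{"dx":-0.0018,"dy":0,"dz":0.2,"rx":0,"ry":0,"rz":0,"hand":0.1},{"dx":-0.0018,"dy":0,"dz":0.21,"rx":0,"ry":0,"rz":0,"hand":0.1},{"dx":-0.0018,"dy":0,"dz":0.21,"rx":0,"ry":0,"rz":0,"hand":0.1},{"dx":-0.0018,"dy":0,"dz":0.21,"rx":0,"ry":0,"rz":0,"hand":-1},{"dx":-0.0018,"dy":0,"dz":0.21,"rx":0,"ry":0,"rz":0,"hand":-1},{"dx":-0.0018,"dy":0,"dz":0.21,"rx":0,"ry":0,"rz":0,"hand":-1},{"dx":-0.0018,"dy":0,"dz":0.21,"rx":0,"ry":0,"rz":0,"hand":-1},{"dx":-0.0018,"dy":0,"dz":0.21,"rx":0,"ry":0,"rz":0,"hand":-1}]' --squeeze 70

```text
time_s: 37.95
ee_pos: [602.0, 44.6, 76.1]
eef_rot: [0.998, 0.062, -0.0, -0.0]
ft_force: [-1.7, 1.5, 5.3]
opening: 12.2
grip_force: 70.5
```

```bash
python3 -c "
from h import *
print(jinv(sense()['ee_pos']),sense()['wrist_torque'])
plan((*J(115,49),75,-37.9))"
```

```text
[115.3171154   49.25938149] [ 0.2468393   0.26142685 -0.04757705]
t 37.95 at [602.   44.6  76.1] ty -82.9 F [-1.7  1.5  5.3] open 12.2 grip 70.5
(np.float64(601.7565710682072), np.float64(44.34725490410436), 75) d [-0.0006, 0.0005, 0.0022] r [-0.0005, 0.0002, -0.3747]
```

Request:
step_arm --motion '[{"dx":0,"dy":0,"dz":0,"rx":0,"ry":0,"rz":-0.08,"hand":-1},{"dx":0,"dy":0,"dz":0,"rx":0,"ry":0,"rz":-0.16,"hand":-1},{"dx":0,"dy":0,"dz":0,"rx":0,"ry":0,"rz":-0.24,"hand":-1},{"dx":0,"dy":0,"dz":0,"rx":0,"ry":0,"rz":-0.31,"hand":-1},{"dx":0,"dy":0,"dz":0,"rx":0,"ry":0,"rz":-0.375,"hand":-1},{"dx":0,"dy":0,"dz":0,"rx":0,"ry":0,"rz":-0.375,"hand":-1},{"dx":0,"dy":0,"dz":0,"rx":0,"ry":0,"rz":-0.375,"hand":-1}]'

```text
time_s: 38.83
ee_pos: [601.7, 45.2, 76.1]
eef_rot: [0.898, 0.44, -0.0, -0.001]
ft_force: [-1.3, 0.7, 7.3]
opening: 12.5
grip_force: 70.6
```

```bash
python3 -c "
from h import *
print(jinv(sense()['ee_pos']),sense()['wrist_torque'])
plan((*J(115,49),75,-37.9))"
```

```text
[115.0378993   49.85856964] [0.38889375 0.32489685 0.06397821]
t 38.83 at [601.7  45.2  76.1] ty -37.8 F [-1.3  0.7  7.3] open 12.5 grip 70.6
(np.float64(601.7565710682072), np.float64(44.34725490410436), 75) d [-0.0013, 0.0012, 0.0021] r [-0.001, -0.0001, 0.0005]
```

Release, lift, and go back above the lever.

Request:
step_arm --motion '[{"dx":0,"dy":0,"dz":0,"rx":0,"ry":0,"rz":0,"hand":0.1},{"dx":0,"dy":0,"dz":0,"rx":0,"ry":0,"rz":0,"hand":0.1},{"dx":0,"dy":0,"dz":-0.05,"rx":0,"ry":0,"rz":0,"hand":0.1},{"dx":0,"dy":0,"dz":-0.15,"rx":0,"ry":0,"rz":0,"hand":-0.2},{"dx":0,"dy":0,"dz":-0.24,"rx":0,"ry":0,"rz":-0.05,"hand":-0.2},{"dx":0,"dy":0,"dz":-0.24,"rx":0,"ry":0,"rz":-0.159,"hand":-0.2},{"dx":0,"dy":0,"dz":-0.24,"rx":0,"ry":0,"rz":-0.159,"hand":-0.2}]'

```text
time_s: 39.7
ee_pos: [601.6, 43.8, 195.0]
eef_rot: [0.813, 0.582, -0.001, -0.001]
ft_force: [-1.5, -0.3, -0.3]
opening: 34.3
grip_force: 0.0
```

```bash
python3 -c "
from h import *
plan((*J(115,-180),185,-18.7))"
```

```text
t 39.7 at [601.6  43.8 195. ] ty -18.8 F [-1.5 -0.3 -0.3] open 34.3 grip 0.0
(np.float64(630.0798575102419), np.float64(-182.89444779397536), 185) d [-0.4108, 0.2002, 0.02] r [-0.001, 0.0004, -0.0011]
```

Request:
step_arm --motion '[{"dx":-0.411,"dy":0.2,"dz":0.02,"rx":0,"ry":0,"rz":0,"hand":-0.2},{"dx":-0.411,"dy":0.2,"dz":0.02,"rx":0,"ry":0,"rz":0,"hand":-0.2},{"dx":-0.411,"dy":0.2,"dz":0.02,"rx":0,"ry":0,"rz":0,"hand":-0.2},{"dx":-0.411,"dy":0.2,"dz":0.02,"rx":0,"ry":0,"rz":0,"hand":-0.2},{"dx":-0.411,"dy":0.2,"dz":0.02,"rx":0,"ry":0,"rz":0,"hand":-0.2},{"dx":-0.411,"dy":0.2,"dz":0.02,"rx":0,"ry":0,"rz":0,"hand":-0.2},{"dx":-0.411,"dy":0.2,"dz":0.02,"rx":0,"ry":0,"rz":0,"hand":-0.2}]'

```text
time_s: 40.58
ee_pos: [630.4, -179.9, 184.2]
eef_rot: [0.812, 0.583, -0.001, -0.002]
ft_force: [1.1, 0.5, 0.1]
opening: 33.7
grip_force: 0.0
```

```bash
cat > chk.py <<'E'
from h import *
import sys
k=sys.argv[1]
for n in('scene','top'): cv2.imwrite(f'pics/{n}{k}.png',snapshot(n)[:,:,::-1])
b=cv2.imread(f'pics/scene{k}.png')[215:345,190:400];a=cv2.imread(f'pics/top{k}.png')[150:305,240:430]
cv2.imwrite(f'pics/s{k}.png',cv2.convertScaleAbs(np.hstack([cv2.resize(b,(400,248)),cv2.resize(a,(400,326))[:248]]),alpha=1.8))
for n in('top','scene'):
    s=cv2.cvtColor(cv2.imread(f"pics/{n}{k}.png"),cv2.COLOR_BGR2HSV)[:,:,1];c=camera_model(n)
    def at(x,y):
        X=c["R"]@np.array([*J(x,y),50.])+c["t"];return cv2.getRectSubPix(s,(1,1),(float(c["fx"]*X[0]/X[2]+c["cx"]),float(c["fy"]*X[1]/X[2]+c["cy"])))[0,0]>80
    for x in(-35,5,45):
        r=np.array([at(x,y) for y in np.arange(-50,110)]).astype(int);print(n,x,(np.flatnonzero(np.diff(r))-49.5).tolist())
    for y in(-9,69):
        r=np.array([at(x,y) for x in np.arange(-70,75)]).astype(int);print(n,"y",y,(np.flatnonzero(np.diff(r))-69.5).tolist())
E
python3 chk.py 5; python3 -c "
from h import *
plan((*J(115,-180),185,-18.7),(*J(115,-180),88,-18.7))"
```

```text
top -35 [-28.5, 10.5, 49.5, 88.5]
top 5 [-28.5, 10.5, 49.5, 88.5]
top 45 [-28.5, 10.5, 49.5, 88.5]
top y -9 [-44.5, 64.5]
top y 69 [-44.5, 65.5]
scene -35 [-27.5, 10.5, 49.5, 88.5]
scene 5 [-28.5, 11.5, 49.5, 88.5]
scene 45 [-28.5, 11.5, 49.5, 88.5]
scene y -9 [54.5]
scene y 69 [54.5]
t 40.67 at [ 630.4 -180.5  184.7] ty -18.7 F [-0.3 -0.6 -0.2] open 34.1 grip 0.0
(np.float64(630.0798575102419), np.float64(-182.89444779397536), 185) d [-0.0047, 0.0009, -0.0006] r [-0.0013, 0.0001, 0.0003]
(np.float64(630.0798575102419), np.float64(-182.89444779397536), 88) d [-0.0047, 0.0014, 0.1934] r [-0.0013, 0.0001, 0.0003]
```

View pics/s5.png

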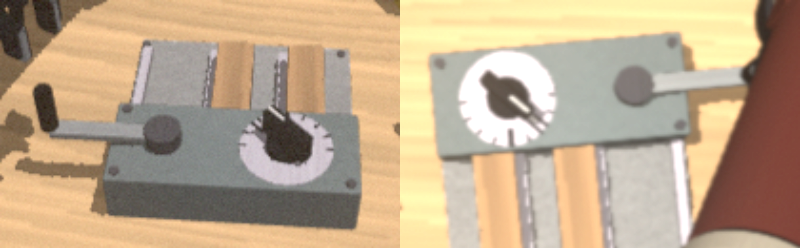

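The pointer lies on the double long mark, right panel (530,110). The lever is at rest and the blanks are home. Now the second swing.

Request:
step_arm --motion '[{"dx":-0.004,"dy":0.0015,"dz":0.01,"rx":-0.001,"ry":0,"rz":0,"hand":-0.2},{"dx":-0.004,"dy":0.0015,"dz":0.08,"rx":-0.001,"ry":0,"rz":0,"hand":-0.2},{"dx":-0.004,"dy":0.0015,"dz":0.13,"rx":-0.001,"ry":0,"rz":0,"hand":-0.2},{"dx":-0.004,"dy":0.0015,"dz":0.18,"rx":-0.001,"ry":0,"rz":0,"hand":-0.2},{"dx":-0.004,"dy":0.0015,"dz":0.191,"rx":-0.001,"ry":0,"rz":0,"hand":-0.2},{"dx":-0.004,"dy":0.0015,"dz":0.191,"rx":-0.001,"ry":0,"rz":0,"hand":-0.2}]'

```text
time_s: 41.42
ee_pos: [630.1, -184.8, 89.4]
eef_rot: [0.813, 0.582, -0.001, 0.0]
ft_force: [0.3, 0.0, 0.3]
opening: 34.1
grip_force: 0.0
```

Request:
step_arm --motion '[{"dx":-0.01,"dy":-0.03,"dz":-0.002,"rx":0,"ry":0,"rz":0,"hand":-0.2},{"dx":-0.02,"dy":-0.067,"dz":-0.002,"rx":0,"ry":0,"rz":0,"hand":-0.2},{"dx":-0.02,"dy":-0.095,"dz":-0.002,"rx":0,"ry":0,"rz":0,"hand":-0.2},{"dx":-0.02,"dy":-0.122,"dz":-0.002,"rx":0,"ry":0,"rz":0,"hand":-0.2},{"dx":-0.0135,"dy":-0.149,"dz":-0.002,"rx":0,"ry":0,"rz":0,"hand":-0.2},{"dx":-0.0067,"dy":-0.176,"dz":-0.002,"rx":0,"ry":0,"rz":0,"hand":-0.2},{"dx":0.0077,"dy":-0.2055,"dz":-0.002,"rx":0,"ry":0,"rz":0,"hand":-0.2},{"dx":0.012,"dy":-0.215,"dz":-0.002,"rx":0,"ry":0,"rz":0,"hand":-0.2},{"dx":0.016,"dy":-0.223,"dz":0,"rx":0,"ry":0,"rz":0,"hand":-0.2},{"dx":0.018,"dy":-0.228,"dz":0,"rx":0,"ry":0,"rz":0,"hand":-0.2},{"dx":0.018,"dy":-0.228,"dz":0,"rx":0,"ry":0,"rz":0,"hand":-0.2}]'

```text
time_s: 42.8
ee_pos: [532.1, -145.1, 92.3]
eef_rot: [0.814, 0.581, 0.004, 0.009]
ft_force: [8.7, -8.5, 1.0]
opening: 33.9
grip_force: 5.5
```

```bash
python3 lev.py | head -3
```

```text
[  22.48373951 -130.41516105]
t 42.8 at [ 532.1 -145.1   92.3] ty -18.9 F [ 8.7 -8.5  1. ] open 33.9 grip 5.5
(np.float64(630.0798575102419), np.float64(-182.89444779397536), 90) d [-0.0078, 0.2097, 0.0086] r [0.0092, 0.0024, -0.002]
```

Request:
step_arm --motion '[{"dx":0.003,"dy":-0.008,"dz":0.0,"rx":0,"ry":0,"rz":0,"hand":-0.2},{"dx":0.003,"dy":-0.008,"dz":0.0,"rx":0,"ry":0,"rz":0,"hand":-0.2},{"dx":0.003,"dy":-0.008,"dz":0.0,"rx":0,"ry":0,"rz":0,"hand":-0.2}]'

```text
time_s: 43.18
ee_pos: [531.8, -144.8, 92.3]
eef_rot: [0.814, 0.581, 0.005, 0.013]
ft_force: [13.9, -12.4, -5.9]
opening: 34.4
grip_force: 8.5
```

Request:
step_arm --motion '[{"dx":-0.025,"dy":0.05,"dz":0.0,"rx":0,"ry":0,"rz":0,"hand":-0.2},{"dx":-0.036,"dy":0.1,"dz":0.0,"rx":0,"ry":0,"rz":0,"hand":-0.2},{"dx":-0.036,"dy":0.155,"dz":0.0,"rx":0,"ry":0,"rz":0,"hand":-0.2},{"dx":-0.021,"dy":0.23,"dz":0.0,"rx":0,"ry":0,"rz":0,"hand":-0.2},{"dx":-0.021,"dy":0.234,"dz":0.0,"rx":0,"ry":0,"rz":0,"hand":-0.2},{"dx":-0.021,"dy":0.234,"dz":0.0,"rx":0,"ry":0,"rz":0,"hand":-0.2},{"dx":-0.021,"dy":0.234,"dz":0.0,"rx":0,"ry":0,"rz":0,"hand":-0.2},{"dx":-0.021,"dy":0.234,"dz":0.0,"rx":0,"ry":0,"rz":0,"hand":-0.2}]'

```text
time_s: 44.18
ee_pos: [628.2, -184.3, 89.4]
eef_rot: [0.813, 0.582, -0.001, -0.0]
ft_force: [-0.2, 0.3, 0.7]
opening: 34.0
grip_force: 0.0
```

```bash
python3 lev.py | head -3
```

```text
[ 112.91286309 -181.16068731]
t 44.17 at [ 628.2 -184.3   89.4] ty -18.8 F [-0.2  0.3  0.7] open 34.0 grip 0.0
(np.float64(630.0798575102419), np.float64(-182.89444779397536), 90) d [0.0039, 0.0027, -0.0012] r [-0.0006, 0.0005, -0.0011]
```

Request:
step_arm --motion '[{"dx":0.003,"dy":0.003,"dz":-0.01,"rx":0,"ry":0,"rz":0,"hand":-0.2},{"dx":0.003,"dy":0.003,"dz":-0.1,"rx":0,"ry":0,"rz":0,"hand":-0.2},{"dx":0.003,"dy":0.003,"dz":-0.2,"rx":0,"ry":0,"rz":0,"hand":-0.2},{"dx":0.003,"dy":0.003,"dz":-0.25,"rx":0,"ry":0,"rz":0,"hand":-0.2},{"dx":-0.1,"dy":0.003,"dz":-0.25,"rx":0,"ry":0,"rz":0,"hand":-0.2},{"dx":-0.2,"dy":0.003,"dz":-0.25,"rx":0,"ry":0,"rz":0,"hand":-0.2},{"dx":-0.2,"dy":0.003,"dz":-0.25,"rx":0,"ry":0,"rz":0,"hand":-0.2},{"dx":-0.2,"dy":0.003,"dz":-0.25,"rx":0,"ry":0,"rz":0,"hand":-0.2},{"dx":-0.2,"dy":0.003,"dz":-0.25,"rx":0,"ry":0,"rz":0,"hand":-0.2}]'

```text
time_s: 45.3
ee_pos: [599.2, -277.3, 214.4]
eef_rot: [0.812, 0.583, 0.0, -0.0]
ft_force: [1.0, 0.3, 0.0]
opening: 34.1
grip_force: 0.0
```

```bash
python3 chk.py 6
```

```text
top -35 [-28.5, 10.5, 48.5, 88.5]
top 5 [-28.5, 10.5, 49.5, 88.5]
top 45 [-28.5, 10.5, 49.5, 88.5]
top y -9 [-45.5, 64.5]
top y 69 [-44.5, 65.5]
scene -35 [-27.5, 10.5, 50.5, 88.5]
scene 5 [-28.5, 11.5, 49.5, 88.5]
scene 45 [-28.5, 11.5, 49.5, 88.5]
scene y -9 [54.5]
scene y 69 [54.5]
```

View pics/s6.png

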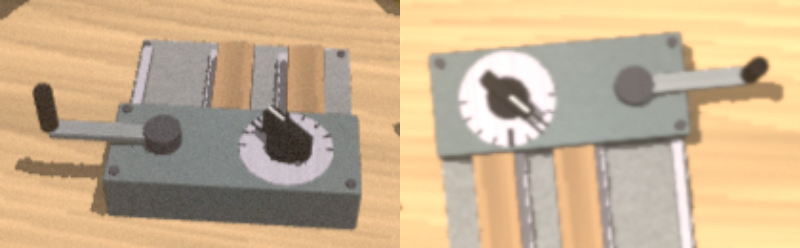

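The lever is back at rest, its grip at (45,105) in the left panel. The pointer is on the double mark, the blanks are home, and the arm is clear. Handing in.

```bash
python3 -c "
from station import *
print(close_job())"
```

```text
the job is handed in; nothing more can be done
None
```

I handed the job in at about 45 s; the station gave no verdict. Both offcuts are in the bin and both blanks measure home in the middle and left lanes. The lever was swung to its stop with the knob on the first index and again on the second, and it is back at rest.

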